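# Find the roller press's clearance with gauge leaves

## Robot

A 7-joint arm with a two-finger parallel gripper is mounted at the origin on a cart in front of the work surface, level with it; the furniture and walls round the work are solid. World frame = base frame: x ahead of the robot, y to its left, z up, the work surface at z = 0. Lengths are in m, angles in rad, forces in N, time in s.
With the tool pointing down it reaches from about 0.4 to 0.85 m from the base axis. Payload 6.9 kg.
Tool frame: the origin (TCP) lies midway between the tips of the shut fingers; the grasp point (between the pads) lies 19 mm behind it (grasp_offset is the distance from the TCP to the grasp point, in m); z points along the fingers, y is the direction in which the jaws open and shut (so a half turn about z gives the same grasp; the last joint's range is limited). The gripper opens to 85 mm and grips with 20 to 120 N. Pads are 22 mm wide; open, the fingers measure 114 mm over their backs; the gripper's body (76 mm by 85 mm) begins 54 mm behind the grasp point. The pads swing forward as they close: fully open they stand 13 mm farther back than shut.
Start: joints at [1.21, 0.507, -0.238, 1.5, 0.126, 1.149, -0.155], TCP at [0.281, -0.558, 0.196] pointing down, gripper open.
Joint ranges: [-3.08, 3.08], [-0.24, 2.05], [-1.43, 1.35], [0, 2.5], [-1.52, 4.66], [0.17, 1.96], [-2.89, 2.89]. Speed limits (rad/s): [2.39, 2.39, 3.14, 3.14, 3.14, 3.14, 3.14].

## Interface

Orientations are given as a unit quaternion [x, y, z, w].
In Python, from workcell import * gives the robot as it stands. The module is installed in compiled form; this text tells all that it offers.
- The arm moves only by the tool move_arm, never from a script. Its argument "commands" is a list of rows, each a list of 7 numbers: the turn, a rotation vector about the tool's x, y, z in degrees, then the shift along the tool's x, y, z in cm, then the closure, from -1 (fully open) to 1 (shut). A call has exactly 5 rows; each row is the pose to reach, as a shift and turn from the pose commanded when the call began, along the tool's axes at that moment; what a row does not reach only later rows make up. A row lasts 1/10 s, in which the tool goes at most 50 mm and 8.59 degrees, less where a joint would pass 70% of its speed; a pose out of reach is approached as far as the arm can. A call with a gripper value outside its range is refused whole. The fingers move at their own pace and stop on an object; "squeeze" is the grip in N (left out, the last holds). Time passes only in rows, so rows that repeat a pose let the fingers close, or fill a call up. It gives the time, the measured TCP pose, the force and the opening at its end, in the units of the state.
- observe(): the state, without advancing time (a new reading comes with each control period).
- grab_frame(name): name is "scene" or "side" or "wrist"; returns a dict with "image" (384x512x3 uint8, red, green, blue), "range_z" (384x512 float32, m along the optical axis (not along the pixel's ray), 0 where there is no reading), "fovy" (degrees; the focal length in pixels is half the picture's height over the tangent of half this angle, whatever the lens; pixels are square), "cx", "cy" (the principal point, pixels), "eye" and "rotation" of the camera in the world; the wrist camera has in their place "T_tool_cam" (4x4, takes a point from camera to tool coordinates, whose origin is the TCP and whose axes are the flange's). Camera axes: x right, y up, looking along -z (the intrinsics and any distortion apply to the point x, -y, -z); pixel columns grow to the right and rows downward; lengths in m; the calibration is good to about 2 mm. A picture is of the moment at which its call begins: read the wrist's pose just before it.
- close_job(): hands the job in, once; it reports no verdict.
The state is a dict: "t": time; "qpos": joint angles; "joint_vel": joint speeds; "effort": joint torques, N m; "eef_pos": TCP position; "ee_rot": TCP orientation; "contact_force": force on the tool from outside, world axes, zero at the start; "moment": the same for the moment, N m; "gripper_width": opening from 0.0 (shut) to 1.0 (fully open).
Only numpy, scipy, OpenCV 4.12 (cv2) and the standard library are available. Lean on these libraries where they do the work, as an engineer would, in place of code of your own. Each camera call takes 0.05 s, during which the arm holds its last target. There are 200 camera calls.

## Task

The roller press has lost its setting: find the clearance under its sprung roller with the gauge leaves from the tray, trying them one at a time from the thinnest up. Slide each leaf nose first along the bed until its nose stands about 3 cm out behind the roller and let it settle there; if it is loose, draw it out and lay it flat back on the tray before taking the next thicker one. Leave the first leaf that the roller grips lying in the press as the reading, with all the other leaves on the tray, and knock nothing else about.

Things in the scene. Friction and masses are not known exactly. Their poses are not given: they have to be found in the camera images.
- press: fixed roller press: grey frame 164 wide, clear finger guard, bridge and black handwheel up to 245 mm high. Flat steel bed 40 mm above the trolley, 128 wide, from x = -101 to +51 mm. Origin on the trolley top directly below the roller's axis; x = feed direction, into the press from its open front; y along the roller; z up. 136 mm clear between its cheeks.
- press_nip (a point): point on the bed's top (40 mm above the trolley) below the middle of the roller's axis; axes as the press. The rubber roller over it is 32 mm thick, 104 long, its clearance unknown, and sprung: it rises 3.4 mm at most, so a leaf much thicker than the clearance will not enter. Fully in: nose about 30 mm (15 to 54) past the axis along x, within 35 mm of the middle.
- press_front (a point): middle of the bed's front edge, on its top, 101 mm before the nip; axes as the press. A leaf thinner than the clearance lies loose; one up to 3 mm thicker lifts the roller and is gripped: pressed on the bed with 9 to 14 N, it drags with 4 to 9 N when drawn (a loose one: under 3). A held leaf may drag merely because the hand presses it: let go, take it again, then draw.
- press_guard (a point): middle of the lower edge of the clear upright finger guard, 88 mm above the trolley, 62 mm before the nip; the plate is 3 mm thick, 127 wide and reaches up to 169 mm; axes as the press. The hand must stay in front of it, so it leans back.
- tray: green shallow tray, fixed, 174 (x) x 264 (y) x 23 mm high, inner floor 2 mm above the trolley, inside 154 x 244 between the rims; origin at the centre of its underside, x away from the robot and to its left. The four leaves lie side by side on it in any order, noses along its +x.
- leaf6: gauge leaf, thinnest of four: plain steel blade 105 long (x), 22 wide (y), 6 mm thick (z), half-round nose at +x; at the other end a steel tab, 9 thick, 22 wide (y), leaning back 27 degrees from upright (top away from the nose), its top 65 mm above the blade's underside; 1 stamped dot(s). 90 g. Origin: middle of the blade's underside, 52.5 mm behind the nose; z up.
- leaf6_grip (a point): where to hold the 6 mm leaf: inside its tab, on the middle line, 46 mm above the blade's underside, 68.4 mm behind (-x) the blade's middle, 120.9 mm behind the nose; axes as the leaf (level when it lies flat). Grip across the 22 mm width (along y), fingers pointing down the tab: forward and down, 27 degrees from vertical.
- leaf9: gauge leaf, second of four: plain steel blade 105 long (x), 22 wide (y), 9 mm thick (z), half-round nose at +x; at the other end a steel tab, 9 thick, 22 wide (y), leaning back 27 degrees from upright (top away from the nose), its top 65 mm above the blade's underside; 2 stamped dot(s). 90 g. Origin: middle of the blade's underside, 52.5 mm behind the nose; z up.
- leaf9_grip (a point): where to hold the 9 mm leaf: inside its tab, on the middle line, 46 mm above the blade's underside, 68.4 mm behind (-x) the blade's middle, 120.9 mm behind the nose; axes as the leaf (level when it lies flat). Grip across the 22 mm width (along y), fingers pointing down the tab: forward and down, 27 degrees from vertical.
- leaf12: gauge leaf, third of four: plain steel blade 105 long (x), 22 wide (y), 12 mm thick (z), half-round nose at +x; at the other end a steel tab, 9 thick, 22 wide (y), leaning back 27 degrees from upright (top away from the nose), its top 65 mm above the blade's underside; 3 stamped dot(s). 90 g. Origin: middle of the blade's underside, 52.5 mm behind the nose; z up.
- leaf12_grip (a point): where to hold the 12 mm leaf: inside its tab, on the middle line, 46 mm above the blade's underside, 68.4 mm behind (-x) the blade's middle, 120.9 mm behind the nose; axes as the leaf (level when it lies flat). Grip across the 22 mm width (along y), fingers pointing down the tab: forward and down, 27 degrees from vertical.
- leaf15: gauge leaf, thickest of four: plain steel blade 105 long (x), 22 wide (y), 15 mm thick (z), half-round nose at +x; at the other end a steel tab, 9 thick, 22 wide (y), leaning back 27 degrees from upright (top away from the nose), its top 65 mm above the blade's underside; 4 stamped dot(s). 90 g. Origin: middle of the blade's underside, 52.5 mm behind the nose; z up.
- leaf15_grip (a point): where to hold the 15 mm leaf: inside its tab, on the middle line, 46 mm above the blade's underside, 68.4 mm behind (-x) the blade's middle, 120.9 mm behind the nose; axes as the leaf (level when it lies flat). Grip across the 22 mm width (along y), fingers pointing down the tab: forward and down, 27 degrees from vertical.
- bottle: bystander: tall one-litre white bottle with a black screw cap, 86 x 86 x 224 mm; origin at the centre of its underside.
- jar: bystander: lidded glass staining jar, 62 x 62 x 118 mm; origin at the centre of its underside.
- wash: bystander: squeeze wash bottle with a bent spout, 60 x 73 x 184 mm; origin at the centre of its underside.
- petri: bystander: clear petri dish with lid, 60 x 60 x 15 mm; origin at the centre of its underside.
- coverslips: bystander: small square box with a lift-off lid, 52 x 52 x 23 mm; origin at the centre of its underside.

How it is judged:
On the way, in this order (a step that is already met when the one before it is completed fails the run):
1. the thinnest leaf lies fully under the roller (x of leaf6 in the frame of press_nip between -0.0375 and 0.002 m and y of leaf6 in the frame of press_nip between -0.035 and 0.035 m and z of leaf6 in the frame of press_nip between -0.004 and 0.006 m and angle between the x axis of leaf6 and the x axis of press_nip, either way round below 0.26 rad), for 0.2 s.
2. the thinnest leaf is laid back on the tray and let go (x of leaf6 in the frame of tray between -0.08 and 0.08 m and y of leaf6 in the frame of tray between -0.122 and 0.122 m and height (world z) of leaf6 below 0.012 m and angle between leaf6's own z axis and vertical below 0.12 rad and contact force between the fingers and leaf6 below 0.05 N), for 0.2 s.
3. the second leaf lies fully under the roller (x of leaf9 in the frame of press_nip between -0.0375 and 0.002 m and y of leaf9 in the frame of press_nip between -0.035 and 0.035 m and z of leaf9 in the frame of press_nip between -0.004 and 0.006 m and angle between the x axis of leaf9 and the x axis of press_nip, either way round below 0.26 rad), for 0.2 s.
At the end, for the whole second after the job is handed in: The first leaf gripped (9 or 12 mm) lies flat and still under the roller, nose 15 to 54 mm past its axis, within 35 mm of its middle and 15 degrees of the feed direction, pressed on the bed with over 1.4 N (a loose leaf: under 1.1 N); the other three leaves lie flat on the tray (((x of leaf9 in the frame of press_nip between -0.0375 and 0.002 m and y of leaf9 in the frame of press_nip between -0.035 and 0.035 m and z of leaf9 in the frame of press_nip between -0.004 and 0.006 m and angle between the x axis of leaf9 and the x axis of press_nip, either way round below 0.26 rad and contact force between leaf9 and press above 1.4 N and angle between leaf9's own z axis and vertical below 0.1 rad and linear speed of leaf9 below 0.01 m/s and (x of leaf6 in the frame of tray between -0.08 and 0.08 m and y of leaf6 in the frame of tray between -0.122 and 0.122 m and height (world z) of leaf6 below 0.012 m and angle between leaf6's own z axis and vertical below 0.12 rad) and (x of leaf12 in the frame of tray between -0.08 and 0.08 m and y of leaf12 in the frame of tray between -0.122 and 0.122 m and height (world z) of leaf12 below 0.012 m and angle between leaf12's own z axis and vertical below 0.12 rad) and (x of leaf15 in the frame of tray between -0.08 and 0.08 m and y of leaf15 in the frame of tray between -0.122 and 0.122 m and height (world z) of leaf15 below 0.012 m and angle between leaf15's own z axis and vertical below 0.12 rad)) or (x of leaf12 in the frame of press_nip between -0.0375 and 0.002 m and y of leaf12 in the frame of press_nip between -0.035 and 0.035 m and z of leaf12 in the frame of press_nip between -0.004 and 0.006 m and angle between the x axis of leaf12 and the x axis of press_nip, either way round below 0.26 rad and contact force between leaf12 and press above 1.4 N and angle between leaf12's own z axis and vertical below 0.1 rad and linear speed of leaf12 below 0.01 m/s and (x of leaf6 in the frame of tray between -0.08 and 0.08 m and y of leaf6 in the frame of tray between -0.122 and 0.122 m and height (world z) of leaf6 below 0.012 m and angle between leaf6's own z axis and vertical below 0.12 rad) and (x of leaf9 in the frame of tray between -0.08 and 0.08 m and y of leaf9 in the frame of tray between -0.122 and 0.122 m and height (world z) of leaf9 below 0.012 m and angle between leaf9's own z axis and vertical below 0.12 rad) and (x of leaf15 in the frame of tray between -0.08 and 0.08 m and y of leaf15 in the frame of tray between -0.122 and 0.122 m and height (world z) of leaf15 below 0.012 m and angle between leaf15's own z axis and vertical below 0.12 rad)))); the robot touches nothing.
It fails at once if the bottle is moved by more than 30 mm or tipped (distance of bottle from where it was at the start of the episode above 0.03 m or angle between bottle's own z axis and vertical above 0.35 rad).
It fails at once if the jar is moved by more than 30 mm or tipped (distance of jar from where it was at the start of the episode above 0.03 m or angle between jar's own z axis and vertical above 0.35 rad).
It fails at once if the wash is moved by more than 30 mm or tipped (distance of wash from where it was at the start of the episode above 0.03 m or angle between wash's own z axis and vertical above 0.35 rad).
It fails at once if the petri is moved by more than 30 mm or tipped (distance of petri from where it was at the start of the episode above 0.03 m or angle between petri's own z axis and vertical above 0.35 rad).
It fails at once if the coverslips is moved by more than 30 mm or tipped (distance of coverslips from where it was at the start of the episode above 0.03 m or angle between coverslips's own z axis and vertical above 0.35 rad).
It also fails if it takes over 72 s, if anything falls off the work surface, if the arm or the gripper's body presses on something with over 40 N, if the wrist force passes 120 N, or if a joint passes its speed limit or range.

## Working session

There is one attempt and no reset: what is moved stays moved. The work goes in short steps, Python scripts to look and compute and a tool call to move; the robot and the scene stay as the last step left them, time stands still between calls to the robot, and variables do not carry over. Pictures are saved under pics/ and viewed, about 8 in all and at most 12, crops included, and the job is handed in when it is done.

Besides the shell and the picture viewer there is one more tool, called by a JSON object that holds its "fn" and its "kwargs", one argument or row to a line. move_arm: Moves the arm, as the interface text tells. Its arguments: {"type":"object","properties":{"commands":{"type":"array","items":{"type":"array","items":{"type":"number"}}},"squeeze":{"type":"number"}},"required":["commands"]}

```bash
mkdir -p pics
cat > h.py <<'E'
from workcell import *
import numpy as np, cv2
from scipy.spatial.transform import Rotation as R
def shot(n,f):
    s=observe() if n=="wrist" else None
    g=grab_frame(n); cv2.imwrite("pics/"+f+".png",g["image"][:,:,::-1]); np.savez("pics/"+f+".npz",**g, **({"p":s["eef_pos"],"q":s["ee_rot"]} if s else {})); return g
def cam(g):
    f=g["image"].shape[0]/2/np.tan(np.radians(float(g["fovy"]))/2)
    if "eye" in g: return f,np.array(g["rotation"]).reshape(3,3),np.array(g["eye"])
    T=np.eye(4);T[:3,:3]=R.from_quat(g["q"]).as_matrix();T[:3,3]=g["p"];T=T@g["T_tool_cam"]
    return f,T[:3,:3],T[:3,3]
def cloud(g):
    f,M,e=cam(g);z=g["range_z"];v,u=np.mgrid[:z.shape[0],:z.shape[1]]
    P=np.stack([(u-g["cx"])/f*z,-(v-g["cy"])/f*z,-z],-1)@M.T+e
    P[z==0]=np.nan; return P
def ray(g,u,v,h):
    f,M,e=cam(g);d=M@np.array([(u-g["cx"])/f,-(v-g["cy"])/f,-1]);return e+d*(h-e[2])/d[2]
E
python3 - <<'E'
from h import *
print(observe())
for n in("scene","side"):
    g=shot(n,n+"0");print(n,{k:(v if k not in("image","range_z") else v.shape) for k,v in g.items()})
import cv2
a=cv2.imread("pics/scene0.png");b=cv2.imread("pics/side0.png")
E
```

```text
{'t': 0.0, 'qpos': array([ 1.20949921,  0.50833318, -0.23750035,  1.50114204,  0.12570223,
        1.14890572, -0.15482031]), 'joint_vel': array([ 0.00072396,  0.00177939, -0.00036689, -0.00022057,  0.00052557,
        0.00033401, -0.00104761]), 'effort': array([-3.46928091e-04, -6.20597291e+01, -2.18612462e+00, -2.49652308e+01,
        1.29048270e-02,  1.20187097e-02, -2.17484279e-05]), 'eef_pos': array([ 0.28092508, -0.55766421,  0.19492861]), 'ee_rot': array([ 9.72888175e-01,  2.31274274e-01, -2.32332490e-04, -8.69470180e-04]), 'contact_force': array([ 0.48322797,  0.56548882, -0.48024542]), 'moment': array([ 0.00368395, -0.03073442, -0.00959064]), 'gripper_width': 1.0053553040390217}
scene {'image': (384, 512, 3), 'range_z': (384, 512), 'fovy': 55.27074925555465, 'cx': 259.7370865286874, 'cy': 187.82573281245564, 'eye': array([0.0444664 , 0.40346905, 0.87541016]), 'rotation': array([-0.15397327,  0.29910158,  0.85000552, -0.40536539])}
side {'image': (384, 512, 3), 'range_z': (384, 512), 'fovy': 54.0477703124868, 'cx': 253.7813089746671, 'cy': 192.21351075797753, 'eye': array([0.36223348, 0.98572205, 0.55390686]), 'rotation': array([-0.05106546,  0.54176278,  0.83278334, -0.10177089])}
```

View pics/scene0.png

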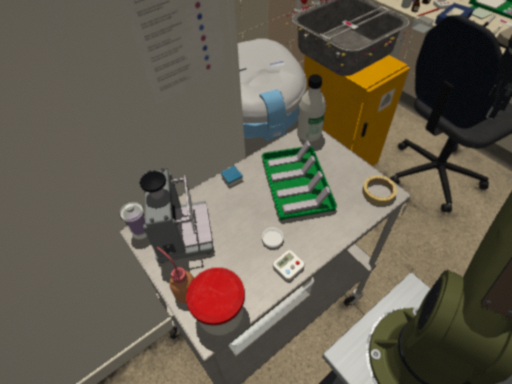

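View pics/side0.png

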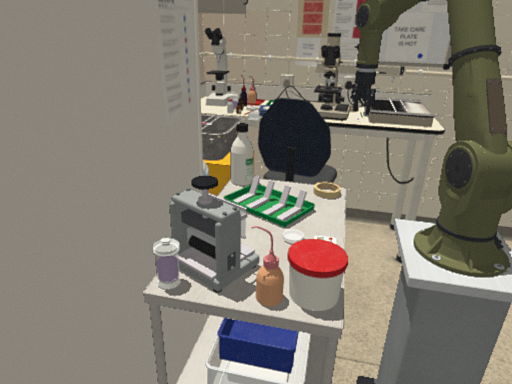

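The scene view shows the press at about (178,215), the green tray at (298,183) with its four leaves, and the bottle behind it. The red pail, wash bottle and jar stand round the press. The side view shows the same, with the press's feed pointing away from the robot and its front facing right. Next I'll get coordinates.

```bash
sed -i 's/np.array(g\["rotation"\]).reshape(3,3)/R.from_quat(g["rotation"]).as_matrix()/' h.py
python3 - <<'E'
from h import *
for n in("scene","side"):
    g=dict(np.load(f"pics/{n}0.npz"));P=cloud(g);im=g["image"].astype(int)
    r,gg,b=im[...,0],im[...,1],im[...,2]
    m=(gg>r+35)&(gg>b+25)&(np.abs(P[...,2])<.06)
    Q=P[m][:,:2].astype(np.float32);rect=cv2.minAreaRect(Q)
    print(n,"tray",rect,np.median(P[m][:,2]))
    T=cv2.minAreaRect(np.argwhere(m)[:,::-1].astype(np.float32));print(T)
    m=m.astype(np.uint8);m=cv2.morphologyEx(m,cv2.MORPH_OPEN,np.ones((2,2)))
    c=cv2.boxPoints(cv2.minAreaRect(P[m>0][:,:2].astype(np.float32)));print(np.round(c,3))
    # table heights
    for (u,v) in ([(178,215),(152,181),(272,238),(232,175),(215,290),(289,264),(133,215),(180,280),(312,100),(380,190),(200,225),(195,195)] if n=="scene" else [(205,183),(167,265),(268,280),(317,255),(242,150),(293,237),(240,260),(230,265),(327,189)]):
        print(n,u,v,np.round(P[v,u],3))
g=dict(np.load("pics/scene0.npz"))
a=cv2.resize(g["image"][125:275,110:410][:,:,::-1],None,fx=2.66,fy=2.66,interpolation=cv2.INTER_CUBIC);cv2.imwrite("pics/c1.png",a)
g=dict(np.load("pics/side0.npz"))
b=cv2.resize(g["image"][150:310,140:350][:,:,::-1],None,fx=3.7,fy=3.7,interpolation=cv2.INTER_CUBIC);cv2.imwrite("pics/c2.png",b)
E
```

```text
scene tray ((0.6862221956253052, -0.8113256692886353), (0.29905205965042114, 1.6759599447250366), 10.739657402038574) 0.004408863271434804
((395.8727722167969, 110.39321899414062), (87.01480865478516, 313.6661071777344), 54.05344009399414)
[[ 0.385 -0.015]
 [ 0.689 -1.649]
 [ 0.848 -1.619]
 [ 0.543  0.014]]
scene 178 215 [0.655 0.227 0.043]
scene 152 181 [0.629 0.267 0.243]
scene 272 238 [0.445 0.062 0.017]
scene 232 175 [0.693 0.016 0.026]
scene 215 290 [0.378 0.282 0.111]
scene 289 264 [0.357 0.079 0.019]
scene 133 215 [0.683 0.331 0.106]
scene 180 280 [0.453 0.328 0.101]
scene 312 100 [ 0.68  -0.295  0.164]
scene 380 190 [ 0.376 -0.31  -0.002]
scene 200 225 [0.59  0.197 0.041]
scene 195 195 [0.716 0.14  0.004]
side tray ((0.7473944425582886, -0.7913345098495483), (0.2949819266796112, 1.6758017539978027), 16.11870574951172) 0.005245531414687532
((284.8091735839844, 169.17257690429688), (85.65547180175781, 107.65222930908203), 26.075355529785156)
[[ 0.398 -0.141]
 [ 0.624 -0.264]
 [ 0.707 -0.111]
 [ 0.481  0.012]]
side 205 183 [0.623 0.284 0.241]
side 167 265 [0.692 0.352 0.065]
side 268 280 [0.466 0.351 0.067]
side 317 255 [0.372 0.293 0.109]
side 242 150 [ 0.687 -0.278  0.137]
side 293 237 [0.447 0.073 0.014]
side 240 260 [0.553 0.25  0.035]
side 230 265 [0.561 0.307 0.058]
side 327 189 [ 0.372 -0.334 -0.001]
```

View pics/c2.png

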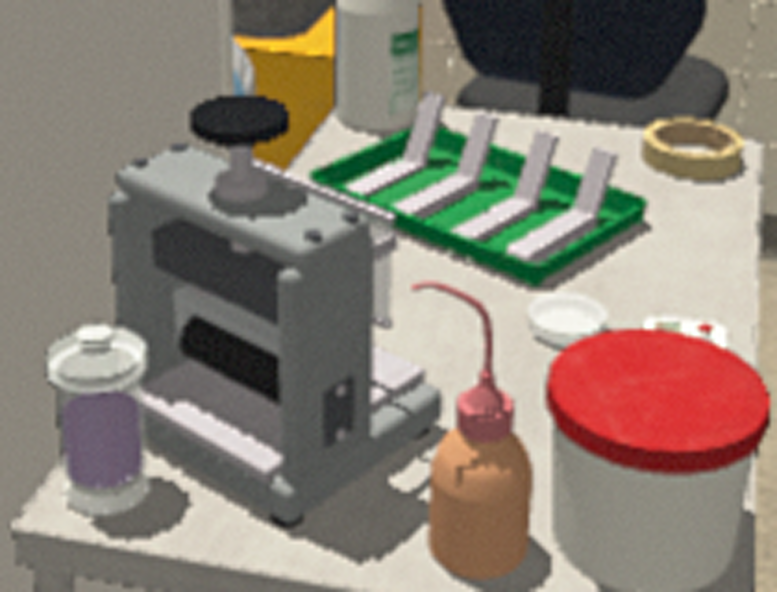

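The crop shows the four leaves with tabs up at the far right and noses pointing toward the press. The press's open front faces the tray.

Run:
```python
from h import *
A=[]
for n in("scene","side"):
    g=dict(np.load(f"pics/{n}0.npz"));P=cloud(g);im=g["image"].astype(int)
    r,gg,b=im[...,0],im[...,1],im[...,2]
    box=(P[...,0]>.35)&(P[...,0]<.75)&(P[...,1]>-.35)&(P[...,1]<.1)
    m=((gg>r+30)&(gg>b+20)&box&(np.abs(P[...,2])<.04)).astype(np.uint8)
    k,l,s,_=cv2.connectedComponentsWithStats(m);m=l==1+np.argmax(s[1:,4])
    # outline hull pixels -> rays on rim plane z=.023
    h=cv2.convexHull(np.argwhere(m)[:,::-1].astype(np.int32))[:,0]
    W=np.array([ray(g,u,v,.020)[:2] for u,v in h],np.float32)
    rc=cv2.minAreaRect(W);print(n,"tray",rc);print(np.round(cv2.boxPoints(rc),3))
    rc=cv2.minAreaRect(P[m][:,:2].astype(np.float32));print("cloud",rc)
    hm=cv2.fillConvexPoly(np.zeros(m.shape,np.uint8),h,1)>0
    w=box&(np.abs(gg-r)<25)&(r>110)&(P[...,2]<.08)
    lv=(w&hm&(P[...,2]<.03)).astype(np.uint8)
    k,l,s,c=cv2.connectedComponentsWithStats(lv)
    for i in range(1,k):
        if s[i,4]>25:
            Q=P[l==i];rc=cv2.minAreaRect(Q[:,:2].astype(np.float32))
            print("blade",s[i],np.round(c[i]),np.round(rc[0],3),np.round(rc[1],3),round(rc[2],1),"z med",np.round(np.percentile(Q[:,2],[25,50,75]),4))
    # tab points
    tb=((P[...,2]>.045)&(P[...,2]<.075)&box&(np.abs(gg-r)<25)).astype(np.uint8)
    k,l,s,c=cv2.connectedComponentsWithStats(tb)
    for i in range(1,k):
        if s[i,4]>8: print("tab",s[i],np.round(np.nanmean(P[l==i],0),4),"top",np.round(np.nanmax(P[l==i][:,2]),4))
    # press points
    bx=(P[...,0]>.48)&(P[...,0]<.78)&(P[...,1]>.1)&(P[...,1]<.4)
    for lo,hi in((.033,.046),(.18,.21),(.225,.26)):
        k2=bx&(P[...,2]>lo)&(P[...,2]<hi); Q=P[k2]
        rc=cv2.minAreaRect(Q[:,:2].astype(np.float32));print("press",lo,k2.sum(),np.round(rc[0],3),np.round(rc[1],3),rc[2],np.median(Q[:,2]))
```

```text
scene tray ((0.5565839409828186, -0.1294284462928772), (0.17446497082710266, 0.2671739161014557), 62.289764404296875)
[[ 0.398 -0.145]
 [ 0.634 -0.269]
 [ 0.715 -0.114]
 [ 0.479  0.01 ]]
cloud ((0.5565409064292908, -0.13187600672245026), (0.18145176768302917, 0.2659910321235657), 61.33317184448242)
blade [268 153  32  13 173] [284. 160.] [ 0.652 -0.16 ] [0.104 0.027] 65.3 z med [0.0076 0.009  0.0107]
blade [271 167  35  13 197] [288. 174.] [ 0.595 -0.127] [0.106 0.025] 64.0 z med [0.0138 0.0149 0.0163]
blade [277 183  36  14 216] [294. 190.] [ 0.534 -0.099] [0.107 0.023] 64.1 z med [0.0109 0.0122 0.0133]
blade [283 198  36  13 241] [301. 205.] [ 0.48  -0.075] [0.105 0.024] 63.9 z med [0.0169 0.0181 0.0191]
tab [297 118  27  15 182] [ 0.6762 -0.2911  0.0601] top 0.0749
tab [301 140   9  12  56] [ 0.6201 -0.2222  0.0583] top 0.0714
tab [307 156   8  11  56] [ 0.5619 -0.1873  0.0585] top 0.0688
tab [313 171  10  11  58] [ 0.5019 -0.1598  0.0593] top 0.0713
tab [320 186  10  12  67] [ 0.4472 -0.1352  0.0585] top 0.0711
press 0.033 1387 [0.648 0.25 ] [0.257 0.298] 0.22771520912647247 0.04
[... 754 characters left out ...]
63.5 z med [0.0086 0.0098 0.0126]
blade [277 202  25  19 157] [290. 212.] [ 0.486 -0.079] [0.11  0.042] 63.9 z med [0.0144 0.0155 0.0166]
tab [230 165  23  10 171] [ 0.6908 -0.2832  0.0596] top 0.0741
tab [253 175   7   8  45] [ 0.62   -0.2214  0.0557] top 0.0679
tab [266 180   9   9  45] [ 0.5626 -0.1869  0.0555] top 0.0672
tab [283 185   8   9  47] [ 0.5027 -0.1595  0.0559] top 0.0664
tab [298 190   9   9  53] [ 0.4482 -0.1348  0.0558] top 0.0667
press 0.033 1303 [0.646 0.261] [0.295 0.233] 9.321243286132812 0.03821686776139954
press 0.18 1820 [0.664 0.225] [0.291 0.292] 13.065667152404785 0.1885386633339713
press 0.225 1317 [0.689 0.251] [0.299 0.172] 89.71568298339844 0.24092694280921167
```

View pics/c1.png

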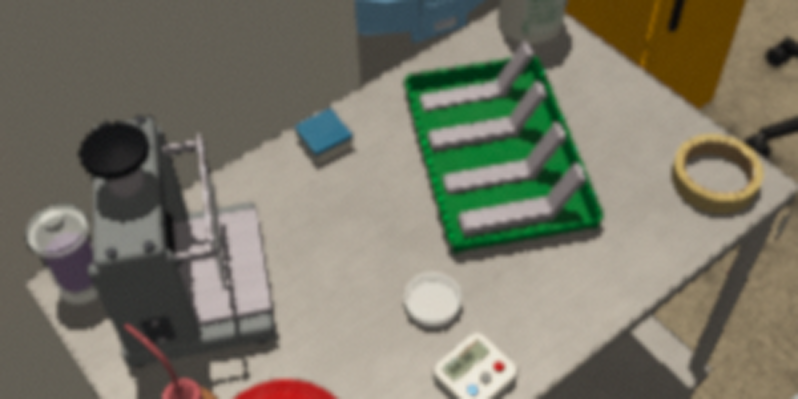

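Run:
```python
from h import *
for n in("scene","side"):
    g=dict(np.load(f"pics/{n}0.npz"));P=cloud(g);im=g["image"].astype(int)
    r,gg,b=im[...,0],im[...,1],im[...,2]
    bx=(P[...,0]>.48)&(P[...,0]<.78)&(P[...,1]>.1)&(P[...,1]<.42)
    def rep(name,m):
        k,l,s,c=cv2.connectedComponentsWithStats(m.astype(np.uint8))
        for i in np.argsort(-s[1:,4])[:3]+1:
            if s[i,4]<30: continue
            Q=P[l==i];rc=cv2.minAreaRect(Q[:,:2].astype(np.float32))
            print(n,name,s[i],np.round(rc[0],3),np.round(rc[1],3),round(rc[2],1),"z",np.round(np.median(Q[:,2]),4),np.round(cv2.boxPoints(rc),3).tolist())
    rep("bed",bx&(P[...,2]>.03)&(P[...,2]<.05)&(r>gg+3))
    rep("bedall",bx&(P[...,2]>.03)&(P[...,2]<.05)&(r>120))
    rep("top",bx&(P[...,2]>.185)&(P[...,2]<.215))
    rep("wheel",bx&(P[...,2]>.228)&(r<90)&(P[...,1]>.15))
    for z0 in(.03,.05,.08,.1,.12,.14,.16,.18,.2,.22,.24): 
        q=bx&(P[...,2]>z0)&(P[...,2]<z0+.02); print(z0,q.sum(),end=' ')
    print()
    for nm,(x,y,rad) in dict(bottle=(.68,-.29,.07),jar=(.69,.34,.045),wash=(.46,.34,.06),petri=(.445,.065,.05),cov=(.693,.016,.05),pail=(.375,.29,.11),timer=(.36,.08,.05)).items():
        q=(np.hypot(P[...,0]-x,P[...,1]-y)<rad)&(P[...,2]>.008)&(P[...,2]<.3);Q=P[q]
        if len(Q): print(nm,len(Q),np.round(Q.min(0),3),np.round(Q.max(0),3))
```

```text
scene bed [178 201  34  46 922] [0.611 0.206] [0.084 0.142] 63.6 z 0.041 [[0.5289999842643738, 0.20000000298023224], [0.656000018119812, 0.13699999451637268], [0.6930000185966492, 0.21199999749660492], [0.5659999847412109, 0.2750000059604645]]
scene bed [175 207  14  13 135] [0.657 0.215] [0.033 0.04 ] 65.5 z 0.0413 [[0.6320000290870667, 0.20900000631809235], [0.6690000295639038, 0.19200000166893005], [0.6830000281333923, 0.22200000286102295], [0.6460000276565552, 0.23899999260902405]]
scene bed [ 95 209  25  19 126] [0.774 0.383] [0.073 0.007] 87.3 z 0.0405 [[0.7689999938011169, 0.34700000286102295], [0.7749999761581421, 0.34599998593330383], [0.7789999842643738, 0.4189999997615814], [0.7720000147819519, 0.4189999997615814]]
scene bedall [192 201  20  42 546] [0.603 0.185] [0.04  0.146] 64.2 z 0.041 [[0.5289999842643738, 0.19900000095367432], [0.6600000262260437, 0.13500000536441803], [0.6779999732971191, 0.1720000058412552], [0.5460000038146973, 0.23499999940395355]]
scene bedall [182 222  16  24 269] [0.588 0.234] [0.036 0.076] 66.9 z 0.0412 [[0.5460000038146973, 0.232999995350837
[... 3493 characters left out ...]
 [0.7699999809265137, 0.41999998688697815]]
side wheel [191 176  27  14 311] [0.631 0.27 ] [0.057 0.058] 12.8 z 0.2403 [[0.5960000157356262, 0.2919999957084656], [0.609000027179718, 0.23499999940395355], [0.6650000214576721, 0.24799999594688416], [0.6520000100135803, 0.3050000071525574]]
0.03 1690 0.05 1035 0.08 1200 0.1 1086 0.12 1046 0.14 1267 0.16 1083 0.18 1595 0.2 640 0.22 773 0.24 805 
bottle 1143 [ 0.62  -0.337  0.008] [ 0.741 -0.226  0.224]
jar 1060 [0.667 0.3   0.008] [0.733 0.361 0.117]
wash 1750 [0.4   0.288 0.008] [0.509 0.357 0.182]
petri 205 [0.42  0.032 0.008] [0.478 0.089 0.017]
pail 4150 [0.308 0.223 0.008] [0.48  0.356 0.171]
timer 93 [0.328 0.046 0.013] [0.39  0.08  0.021]
```

Run:
```python
from h import *
d=np.array([.446,.895]);n=np.array([-.895,.446])
for nm in("scene","side"):
    g=dict(np.load(f"pics/{nm}0.npz"));P=cloud(g)
    for lo,hi in((.05,.08),(.08,.11),(.11,.14),(.14,.16),(.16,.18),(.18,.2),(.2,.23)):
        q=(np.hypot(P[...,0]-.68,P[...,1]+.29)<.075)&(P[...,2]>lo)&(P[...,2]<hi)&(P[...,0]+0*P[...,1]>.63)&(P[...,1]<-.235);Q=P[q][:,:2]
        if len(Q)<6: continue
        # circle fit with fixed-ish radius: linear least squares
        A=np.c_[2*Q,np.ones(len(Q))];s=np.linalg.lstsq(A,(Q**2).sum(1),rcond=None)[0]
        lat=Q@(-n);print(nm,lo,len(Q),"ctr",np.round(s[:2],3),"r",round(float(np.sqrt(s[2]+s[0]**2+s[1]**2)),3),"lat min/max",np.round(np.percentile(lat,[2,98]),3),"along",np.round(np.percentile(Q@d,[2,98]),3))
print("leaf6 grip lat",np.array([.622,-.219])@(-n),np.array([.622,-.219])@d)
g=grab_frame("wrist");print(g["T_tool_cam"],g["fovy"])
```

```text
scene 0.05 175 ctr [ 0.698 -0.315] r 0.042 lat min/max [0.722 0.765] along [-0.004  0.072]
scene 0.08 194 ctr [ 0.698 -0.316] r 0.042 lat min/max [0.722 0.772] along [-0.004  0.071]
scene 0.11 223 ctr [ 0.698 -0.315] r 0.04 lat min/max [0.723 0.772] along [-0.004  0.071]
scene 0.14 184 ctr [ 0.697 -0.315] r 0.033 lat min/max [0.728 0.778] along [-0.003  0.066]
scene 0.16 142 ctr [ 0.697 -0.315] r 0.023 lat min/max [0.738 0.776] along [0.003 0.056]
scene 0.18 61 ctr [ 0.698 -0.316] r 0.016 lat min/max [0.747 0.769] along [0.014 0.047]
scene 0.2 179 ctr [ 0.697 -0.315] r 0.017 lat min/max [0.745 0.784] along [0.011 0.048]
side 0.05 166 ctr [ 0.698 -0.314] r 0.041 lat min/max [0.721 0.795] along [0.014 0.073]
side 0.08 178 ctr [ 0.698 -0.314] r 0.042 lat min/max [0.721 0.796] along [0.017 0.074]
side 0.11 193 ctr [ 0.698 -0.312] r 0.039 lat min/max [0.722 0.792] along [0.014 0.073]
side 0.14 117 ctr [ 0.697 -0.31 ] r 0.03 lat min/max [0.728 0.787] along [0.014 0.068]
side 0.16 84 ctr [ 0.697 -0.309] r 0.019 lat min/max [0.738 0.781] along [0.018 0.057]
side 0.18 51 ctr [ 0.697 -0.311] r 0.014 lat min/max [0.746 0.777] along [0.023 0.048]
side 0.2 98 ctr [ 0.698 -0.312] r 0.018 lat min/max [0.744 0.783] along [0.015 0.053]
leaf6 grip lat 0.6543640000000001 0.08140699999999998
[[-8.34085890e-04  9.51915708e-01  3.06358922e-01  7.94819384e-02]
 [ 9.99999118e-01  1.11061577e-03 -7.28320376e-04  6.20660374e-04]
 [-1.03354666e-03  3.06358044e-01 -9.51915795e-01 -1.77847476e-01]
 [ 0.00000000e+00  0.00000000e+00  0.00000000e+00  1.00000000e+00]] 71.78789714492238
```

```bash
cat >> h.py <<'E'
YAW=np.radians(63.5);d=np.array([np.cos(YAW),np.sin(YAW),0]);n=np.array([-d[1],d[0],0]);Z=np.array([0,0,1.])
t=np.radians(27);TX=d*np.cos(t)+Z*np.sin(t);TZ=d*np.sin(t)-Z*np.cos(t);RT=np.c_[TX,-n,TZ]
LEAF={6:np.array([.622,-.219,.048]),12:np.array([.5637,-.185,.048]),9:np.array([.504,-.1575,.048]),15:np.array([.4496,-.1333,.048])}
NIP=np.array([.632,.264,.040])
def rel(*targets):
    """grasp-point targets (world) -> turn and per-target shift in current tool axes, deg and cm"""
    s=observe();C=R.from_quat(s["ee_rot"]).as_matrix()
    print("t",round(s["t"],2),"tcp",np.round(s["eef_pos"],4),"F",np.round(s["contact_force"],2),"w",round(s["gripper_width"],3))
    print("turn",np.round(np.degrees(R.from_matrix(C.T@RT).as_rotvec()),2))
    for g in targets: print("shift",np.round(100*C.T@(np.array(g)+.019*TZ-s["eef_pos"]),2), "grasp->",np.round(g,3))
    print("grasp now",np.round(s["eef_pos"]-.019*C[:,2],4))
E
python3 - <<'E'
from h import *
rel(LEAF[6]-.08*TZ+.06*Z, LEAF[6]-.06*TZ)
for k in LEAF: print(k, "lat",LEAF[k]@-n,"along",LEAF[k]@d)
E
```

```text
t 0.15 tcp [ 0.281  -0.5578  0.1951] F [0.2  0.18 0.31] w 1.005
turn [  8.58  26.04 -36.08]
shift [ 43.48 -13.25   3.29] grasp-> [ 0.606 -0.252  0.179]
shift [ 44.21 -13.78  11.08] grasp-> [ 0.61  -0.243  0.101]
grasp now [ 0.281  -0.5578  0.2141]
6 lat 0.6543664939875078 along 0.08154441456345748
12 lat 0.5870210950603761 along 0.08595885035362452
9 lat 0.5213230738122155 along 0.08393153585502464
15 lat 0.461840657463808 along 0.08131578637262006
```

{"fn": "move_arm", "kwargs": {
  "commands": [
    [1.4,4.2,-5.8,4.5,-1.4,0.3,-0.1],
    [2.8,8.4,-11.6,9,-2.8,0.6,-0.1],
    [4.2,12.6,-17.4,13.5,-4.2,0.9,-0.1],
    [5.6,16.8,-23.2,18,-5.6,1.2,-0.1],
    [7,21,-29,22,-7,1.6,-0.1]
  ],
  "squeeze": 40
}}

```text
t: 0.65
eef_pos: [0.4476, -0.395, 0.1802]
ee_rot: [0.865, 0.464, 0.163, -0.101]
contact_force: [-0.7, -0.6, -0.9]
gripper_width: 0.553
```

Run:
```python
from h import *
rel(LEAF[6]-.06*TZ+.06*Z, LEAF[6]-.06*TZ)
print(observe()["qpos"])
```

```text
t 0.65 tcp [ 0.4476 -0.395   0.1802] F [-0.67 -0.56 -0.87] w 0.553
turn [ 1.65  4.88 -6.8 ]
shift [19.51  5.19 11.62] grasp-> [ 0.61  -0.243  0.161]
shift [17.26  5.33 17.18] grasp-> [ 0.61  -0.243  0.101]
grasp now [ 0.444  -0.4012  0.1978]
[ 1.21824982  0.60308952 -0.52557372  1.51182905 -0.09245936  1.1863453
  0.21089123]
```

{"fn": "move_arm", "kwargs": {
  "commands": [
    [0.4,1.2,-1.7,3.9,1.05,2.3,-0.1],
    [0.8,2.4,-3.4,7.8,2.1,4.6,-0.1],
    [1.2,3.7,-5.1,11.7,3.1,7,-0.1],
    [1.6,4.9,-6.8,15.6,4.2,9.3,-0.1],
    [1.65,4.9,-6.8,19.5,5.2,11.6,-0.1]
  ]
}}

```text
t: 1.15
eef_pos: [0.6134, -0.2383, 0.142]
ee_rot: [0.829, 0.509, 0.197, -0.123]
contact_force: [0.7, -0.8, 0.3]
gripper_width: 0.545
```

Run:
```python
from h import *
rel(LEAF[6]-.06*TZ, LEAF[6])
print(observe()["qpos"])
shot("wrist","w1")
```

```text
t 1.15 tcp [ 0.6134 -0.2383  0.142 ] F [ 0.74 -0.85  0.31] w 0.545
turn [-0.01  0.13 -0.36]
shift [-2.38 -0.08  5.24] grasp-> [ 0.61  -0.243  0.101]
shift [-2.37 -0.08 11.24] grasp-> [ 0.622 -0.219  0.048]
grasp now [ 0.6096 -0.246   0.159 ]
[ 0.92765427  0.69769263 -0.58265653  1.50755151 -0.12596526  1.02582879
  0.0569474 ]
```

View pics/w1.png

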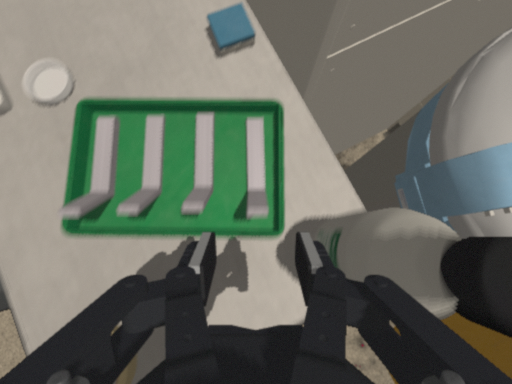

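The wrist view shows the leaves parallel to the image's vertical axis, so the yaw is right. The leaf6 blade is at about (256,150) with its tab at (257,208), centred between the fingers. I'll refine the grip points from this view.

Run:
```python
from h import *
g=dict(np.load("pics/w1.npz"));P=cloud(g);im=g["image"].astype(int)
r,gg,b=im[...,0],im[...,1],im[...,2]
reg=np.zeros(r.shape,bool);reg[95:222,60:285]=1
m=(reg&(np.abs(gg-r)<25)&(r>100)&(P[...,2]>.005)&(P[...,2]<.075)).astype(np.uint8)
k,l,s,c=cv2.connectedComponentsWithStats(m)
for i in range(1,k):
    if s[i,4]<150: continue
    Q=P[l==i];bl=Q[Q[:,2]<.022];tb=Q[Q[:,2]>.035]
    A=bl@d;L=bl@-n;f=np.polyfit(A,L,1)
    print(s[i],"blade z",np.round(np.median(bl[:,2]),4),"nose along",np.round(np.percentile(A,99.5),4),"lat",np.round((L.min()+L.max())/2,4),"yaw dev deg",np.round(np.degrees(np.arctan(f[0])),2),"tab lat",np.round(np.median(tb@-n),4),"tab along@z",np.round(np.median(tb@d),4),np.round(np.median(tb[:,2]),4))
m=reg&(gg>r+30)&(P[...,2]>.015)&(P[...,2]<.03);Q=P[m]
print("rim along",np.percentile(Q@d,[1,99]),"lat",np.percentile(Q@-n,[1,99]))
```

```text
[ 181  116   33   97 1824] blade z 0.0137 nose along 0.2019 lat 0.5911 yaw dev deg -0.2 tab lat 0.5923 tab along@z 0.0818 0.0605
[  60  119   58  103 2257] blade z 0.0164 nose along 0.1981 lat 0.4518 yaw dev deg 2.58 tab lat 0.4678 tab along@z 0.0776 0.0589
[ 117  118   47   97 1865] blade z 0.0106 nose along 0.2009 lat 0.5253 yaw dev deg -0.06 tab lat 0.5271 tab along@z 0.0802 0.0596
[ 246  120   22   98 1689] blade z 0.0078 nose along 0.1969 lat 0.6565 yaw dev deg -1.16 tab lat 0.6583 tab along@z 0.0773 0.0598
rim along [0.06830263 0.21819255] lat [0.42955785 0.69093073]
```

```bash
cat >> h.py <<'E'
def at(lat,along,z): return -n*lat+d*along+Z*z
LEAF={6:at(.657,.078,.048),12:at(.590,.082,.048),9:at(.525,.081,.048)}
E
python3 - <<'E'
from h import *
rel(LEAF[6]-.06*TZ, LEAF[6]-.02*TZ, LEAF[6])
E
```

```text
t 1.2 tcp [ 0.6185 -0.2275  0.143 ] F [4.14 6.34 0.92] w 0.558
turn [-0.25 -0.27  0.15]
shift [-3.83  0.21  4.6 ] grasp-> [ 0.611 -0.248  0.101]
shift [-3.85  0.22  8.6 ] grasp-> [ 0.619 -0.231  0.066]
shift [-3.86  0.23 10.6 ] grasp-> [ 0.623 -0.223  0.048]
grasp now [ 0.6147 -0.2354  0.1599]
```

{"fn": "move_arm", "kwargs": {
  "commands": [
    [0,0,0,-2,0,2.3,-0.1],
    [0,0,0,-3.8,0.2,4.6,-0.1],
    [0,0,0,-3.8,0.2,4.6,-0.1],
    [0,0,0,-3.8,0.2,4.6,-0.1],
    [0,0,0,-3.8,0.2,4.6,-0.1]
  ]
}}

```text
t: 1.7
eef_pos: [0.6097, -0.2507, 0.087]
ee_rot: [0.828, 0.51, 0.198, -0.122]
contact_force: [0.6, -0.8, 1.2]
gripper_width: 0.549
```

Run:
```python
from h import *
rel(LEAF[6]-.02*TZ, LEAF[6])
```

```text
t 1.7 tcp [ 0.6097 -0.2507  0.087 ] F [ 0.64 -0.85  1.16] w 0.549
turn [ 0.13  0.11 -0.21]
shift [ 0.94 -0.06  4.75] grasp-> [ 0.619 -0.231  0.066]
shift [ 0.94 -0.06  6.75] grasp-> [ 0.623 -0.223  0.048]
grasp now [ 0.6058 -0.2584  0.104 ]
```

{"fn": "move_arm", "kwargs": {
  "commands": [
    [0,0,0,0.9,-0.1,2,-0.1],
    [0,0,0,0.9,-0.1,4.5,-0.1],
    [0,0,0,0.9,-0.1,6.7,-0.1],
    [0,0,0,0.9,-0.1,6.7,-0.1],
    [0,0,0,0.9,-0.1,6.7,-0.1]
  ]
}}

```text
t: 2.2
eef_pos: [0.6256, -0.2163, 0.031]
ee_rot: [0.828, 0.51, 0.198, -0.122]
contact_force: [-0.8, -0.1, -0.1]
gripper_width: 0.552
```

Run:
```python
from h import *
rel(LEAF[6])
```

```text
t 2.2 tcp [ 0.6256 -0.2163  0.031 ] F [-0.77 -0.08 -0.08] w 0.552
turn [ 0.09  0.14 -0.22]
shift [0.1  0.06 0.04] grasp-> [ 0.623 -0.223  0.048]
grasp now [ 0.6217 -0.224   0.0479]
```

{"fn": "move_arm", "kwargs": {
  "commands": [
    [0,0,0,0.1,0,0,1],
    [0,0,0,0.1,0,0,1],
    [0,0,0,0.1,0,0,1],
    [0,0,0,0.1,0,0,1],
    [0,0,0,0.1,0,0,1]
  ]
}}

```text
t: 2.7
eef_pos: [0.626, -0.2168, 0.0315]
ee_rot: [0.829, 0.51, 0.198, -0.121]
contact_force: [-2.4, -3.3, 7.0]
gripper_width: 0.223
```

{"fn": "move_arm", "kwargs": {
  "commands": [
    [0,0,0,0.9,0,-1.8,1],
    [0,0,0,1.8,0,-3.6,1],
    [0,0,0,2.7,0,-5.3,1],
    [0,0,0,3.6,0,-7.1,1],
    [0,0,0,4.5,0,-8.9,1]
  ]
}}

```text
t: 3.2
eef_pos: [0.6253, -0.2158, 0.1308]
ee_rot: [0.828, 0.51, 0.197, -0.122]
contact_force: [-0.2, -0.2, -0.9]
gripper_width: 0.224
```

```bash
cat >> h.py <<'E'
NA,NL=NIP@d,NIP@-n
def press(nose,under): return at(NL,NA+nose-.1209,.04+.046+under)
E
python3 - <<'E'
from h import *
print(NA,NL)
rel(press(-.14,.06),press(-.14,.01))
E
```

```text
0.5182596893483338 0.44780229387149034
t 3.2 tcp [ 0.6253 -0.2158  0.1308] F [-0.23 -0.21 -0.95] w 0.224
turn [ 0.05  0.17 -0.28]
shift [ 15.9  -20.89   8.27] grasp-> [0.516 0.031 0.146]
shift [ 13.64 -20.88  12.73] grasp-> [0.516 0.031 0.096]
grasp now [ 0.6214 -0.2235  0.1478]
```

{"fn": "move_arm", "kwargs": {
  "commands": [
    [0,0,0,2.6,-3.4,1.4,1],
    [0,0,0,5.3,-7,2.8,1],
    [0,0,0,8,-10.5,4.2,1],
    [0,0,0,10.7,-14,5.6,1],
    [0,0,0,13.2,-17.5,6.9,1]
  ]
}}

```text
t: 3.7
eef_pos: [0.5354, -0.0023, 0.1286]
ee_rot: [0.828, 0.51, 0.197, -0.122]
contact_force: [0.7, 1.7, -1.4]
gripper_width: 0.22
```

{"fn": "move_arm", "kwargs": {
  "commands": [
    [0,0,0,2.7,-3.4,1.4,1],
    [0,0,0,1.7,-3.4,3.3,1],
    [0,0,0,0.7,-3.4,5.3,1],
    [0,0,0,0.7,-3.4,5.3,1],
    [0,0,0,0.7,-3.4,5.3,1]
  ]
}}

```text
t: 4.2
eef_pos: [0.5195, 0.0386, 0.0844]
ee_rot: [0.828, 0.51, 0.197, -0.123]
contact_force: [0.2, 0.3, -0.2]
gripper_width: 0.222
```

Run:
```python
from h import *
rel(press(-.09,.008),press(-.09,.002),press(-.05,.0))
shot("wrist","w2");shot("scene","s2")
a=cv2.imread("pics/w2.png");b=cv2.imread("pics/s2.png")[150:270,110:270]
b=cv2.resize(b,(512,384));cv2.imwrite("pics/m2.png",cv2.resize(np.hstack([a,b]),(800,300)))
```

```text
t 4.2 tcp [0.5195 0.0386 0.0844] F [ 0.17  0.34 -0.17] w 0.222
turn [ 0.    0.13 -0.29]
shift [ 4.1  -0.01  2.9 ] grasp-> [0.538 0.075 0.094]
shift [ 3.83 -0.01  3.44] grasp-> [0.538 0.075 0.088]
shift [ 7.31 -0.03  5.42] grasp-> [0.556 0.111 0.086]
grasp now [0.5157 0.0309 0.1014]
```

View pics/m2.png

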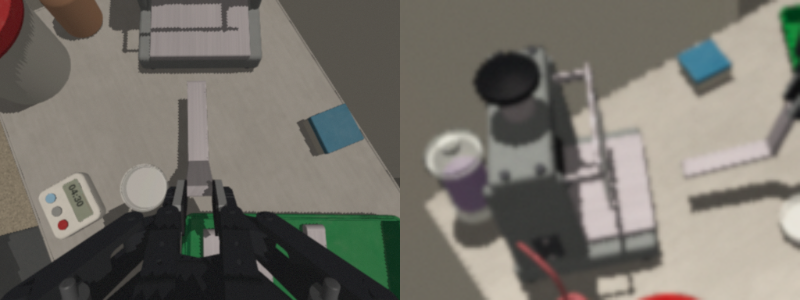

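The wrist view shows the leaf held level at x≈197, square to the bed and on its middle (the bed spans x=142–260). The nose is at y≈85 and the bed's front edge at y≈62. I'll measure where the nose and bed actually are.

Run:
```python
from h import *
g=dict(np.load("pics/w2.npz"));P=cloud(g);im=g["image"].astype(int)
A=P@d;L=P@-n;H=P[...,2]
v,u=np.mgrid[:384,:512]
q=(u>235)&(u<268)&(v>100)&(v<200)&(H>.04)&(H<.09)
print("leaf nose along",np.percentile(A[q],99.5),"lat",np.percentile(L[q],[1,50,99]),"z",np.percentile(H[q],[10,50,90]))
for a in range(108,200,20): print(a,np.round(np.median(H[a-3:a+3,248:256]),4),np.round(np.median(A[a-3:a+3,248:256]),4))
q=(v<90)&(u>170)&(u<345)&(H>.033)&(H<.048)
print("bed front along",np.percentile(A[q],[.5,1,3]),"lat",np.percentile(L[q],[1,99]),"z",np.median(H[q]))
for uu in(200,230,255,280,310):
    c=q[:,uu]; print(uu,A[c,uu].min(),L[c,uu].mean(),end='; ')
print("exp front",NA-.101,NL)
```

```text
leaf nose along 0.37424895589182633 lat [0.4358005  0.44722725 0.45783583] z [0.05192968 0.05471611 0.05735579]
108 0.0514 0.3702
128 0.0531 0.3503
148 nan nan
168 0.0558 0.313
188 0.0571 0.2953
bed front along [0.41331069 0.41346996 0.41395548] lat [0.37884666 0.52175504] z 0.03941513167490088
200 0.4131777135333107 0.3944412863904656; 230 0.413621599402984 0.42457955808196113; 255 0.41377622841088374 0.4497366563592269; 280 0.41349331786746657 0.47485373642172884; 310 0.4131490245875286 0.5050361994441693; exp front 0.4172596893483338 0.44780229387149034
```

{"fn": "move_arm", "kwargs": {
  "commands": [
    [0,2,0,2,0,0.9,1],
    [0,4.3,0,4,0,2.4,1],
    [0,4.3,0,5.2,0,3.4,1],
    [0,4.3,0,5.2,0,3.4,1],
    [0,4.3,0,5.2,0,3.4,1]
  ]
}}

```text
t: 4.8
eef_pos: [0.5475, 0.0934, 0.0778]
ee_rot: [0.82, 0.505, 0.228, -0.141]
contact_force: [-0.2, -0.4, 0.8]
gripper_width: 0.221
```

```bash
sed -i 's/^NA,NL=.*/NA,NL=.516,.448/' h.py
cat >> h.py <<'E'
def blade(f="wtmp",u0=235,u1=268,v0=20,v1=215):
    """held leaf seen by wrist cam: nose, lateral, heights"""
    g=shot("wrist",f);g=dict(np.load(f"pics/{f}.npz"));P=cloud(g);A=P@d;L=P@-n;H=P[...,2];im=g["image"].astype(int)
    return g,A,L,H
E
python3 - <<'E'
from h import *
rel(press(-.06,0),press(.03,0))
g,A,L,H=blade("w3")
for v in range(60,230,12): print(v,np.round([np.nanmedian(x[v-1:v+2,247:257]) for x in(A,L,H)],4), g["image"][v,252])
E
```

```text
t 4.8 tcp [0.5475 0.0934 0.0778] F [-0.23 -0.39  0.76] w 0.221
turn [ 0.08 -4.15 -0.22]
shift [ 0.91 -0.03  1.56] grasp-> [0.55  0.1   0.086]
shift [ 8.61 -0.07  6.22] grasp-> [0.591 0.181 0.086]
grasp now [0.5431 0.0846 0.094 ]
60 [0.4511 0.4477 0.0929] [73 69 68]
72 [0.4812 0.4461 0.0396] [152 144 142]
84 [0.4679 0.4466 0.0393] [152 144 142]
96 [0.4542 0.4466 0.0395] [125 118 116]
108 [0.4353 0.4467 0.0494] [149 140 138]
120 [0.423  0.4467 0.0501] [160 151 148]
132 [0.4108 0.4466 0.0504] [162 152 149]
144 [0.3992 0.4466 0.0505] [160 152 148]
156 [0.3878 0.4466 0.0511] [161 151 149]
168 [0.3767 0.4466 0.0511] [161 151 149]
180 [0.3657 0.4466 0.0513] [164 153 152]
192 [0.3551 0.4466 0.0515] [165 155 154]
204 [0.3447 0.4466 0.0519] [166 155 154]
216 [0.3313 0.4469 0.0745] [102  96  95]
228 [0.3202 0.4471 0.0974] [103  98  96]
```

{"fn": "move_arm", "kwargs": {
  "commands": [
    [0,0.6,0,-0.1,0,0.2,1],
    [0,1.2,0,-0.2,0,0.35,1],
    [0,1.2,0,-0.25,0,0.45,1],
    [0,1.2,0,-0.25,0,0.45,1],
    [0,1.2,0,-0.25,0,0.45,1]
  ]
}}

```text
t: 5.35
eef_pos: [0.5473, 0.0937, 0.072]
ee_rot: [0.818, 0.503, 0.237, -0.147]
contact_force: [-0.4, 0.4, -0.0]
gripper_width: 0.22
```

```bash
sed -i 's/^NA,NL=.*/NA,NL=.515,.448/' h.py
python3 - <<'E'
from h import *
rel()
g,A,L,H=blade("w4")
for v in range(72,215,12): print(v,np.round([np.nanmedian(x[v-1:v+2,247:257]) for x in(A,L,H)],4))
E
```

```text
t 5.35 tcp [0.5473 0.0937 0.072 ] F [-0.37  0.43 -0.04] w 0.22
turn [ 0.04 -5.36 -0.29]
grasp now [0.5427 0.0846 0.088 ]
72 [0.4805 0.4464 0.0394]
84 [0.4667 0.4464 0.0396]
96 [0.4532 0.4464 0.0394]
108 [0.4356 0.4464 0.0469]
120 [0.4232 0.4464 0.0471]
132 [0.4113 0.4468 0.0469]
144 [0.3997 0.4464 0.0468]
156 [0.3883 0.4463 0.0469]
168 [0.3773 0.4463 0.0467]
180 [0.3663 0.4463 0.0466]
192 [0.3558 0.4463 0.0464]
204 [0.3454 0.4462 0.0467]
```

{"fn": "move_arm", "kwargs": {
  "commands": [
    [0,0,0,0.9,0,0.6,1],
    [0,0,0,2,0,1.35,1],
    [0,0,0,3.1,0,2.05,1],
    [0,0,0,4.2,0,2.75,1],
    [0,0,0,4.7,0,3.1,1]
  ]
}}

```text
t: 5.9
eef_pos: [0.5732, 0.1464, 0.0715]
ee_rot: [0.817, 0.504, 0.237, -0.147]
contact_force: [0.0, 1.2, -0.6]
gripper_width: 0.225
```

{"fn": "move_arm", "kwargs": {
  "commands": [
    [0,0,0,0.9,0,0.55,1],
    [0,0,0,1.8,0,1.1,1],
    [0,0,0,2.7,0,1.7,1],
    [0,0,0,3.6,0,2.25,1],
    [0,0,0,4.2,0,2.65,1]
  ]
}}

```text
t: 6.4
eef_pos: [0.5953, 0.1897, 0.0712]
ee_rot: [0.818, 0.504, 0.237, -0.147]
contact_force: [-0.3, -0.2, -0.2]
gripper_width: 0.222
```

Run:
```python
from h import *
rel(press(.03,0))
g=shot("side","sd5");P=cloud(g)
A=P@d;L=P@-n;H=P[...,2]
# behind roller
q=(A>NA+.005)&(A<NA+.06)&(abs(L-NL)<.03)&(H>.042)&(H<.06)
print(q.sum(), np.percentile(A[q],[50,98]) -NA if q.sum() else "", np.percentile(L[q],[2,98])-NL if q.sum() else "", np.median(H[q]))
```

```text
t 6.4 tcp [0.5953 0.1897 0.0712] F [-0.31 -0.24 -0.2 ] w 0.222
turn [ 0.02 -5.37 -0.23]
shift [-0.35 -0.01  0.04] grasp-> [0.59  0.18  0.086]
grasp now [0.5908 0.1806 0.0873]
101 [0.01592133 0.03214269] [-0.02097501  0.02437983] 0.0457616879953372
```

{"fn": "move_arm", "kwargs": {
  "commands": [
    [0,0,0,0,0,0,-0.1],
    [0,0,0,0,0,0,-0.1],
    [0,0,0,0,0,0,-0.1],
    [0,0,0,0,0,0,-0.1],
    [0,0,0,0,0,0,-0.1]
  ]
}}

```text
t: 6.95
eef_pos: [0.595, 0.1881, 0.0711]
ee_rot: [0.818, 0.503, 0.237, -0.147]
contact_force: [0.0, 0.4, -0.9]
gripper_width: 0.548
```

Run:
```python
from h import *
rel()
g=shot("side","sd6");P=cloud(g)
A=P@d;L=P@-n;H=P[...,2]
q=(A>NA+.005)&(A<NA+.06)&(abs(L-NL)<.03)&(H>.0415)&(H<.06)
print(q.sum(), np.percentile(A[q],[50,98]) -NA, np.median(H[q]))
g,A,L,H=blade("w6")
for v in range(84,215,12): print(v,np.round([np.nanmedian(x[v-1:v+2,247:257]) for x in(A,L,H)],4))
a=cv2.imread("pics/w6.png");b=cv2.imread("pics/sd6.png")[170:300,140:313]
cv2.imwrite("pics/m6.png",cv2.resize(np.hstack([a,cv2.resize(b,(512,384))]),(800,300)))
```

```text
t 6.95 tcp [0.595  0.1881 0.0711] F [ 0.03  0.42 -0.86] w 0.548
turn [ 0.06 -5.35 -0.3 ]
grasp now [0.5905 0.179  0.0871]
101 [0.01611743 0.032975  ] 0.04453071380483342
84 [0.4972 0.4483 0.1397]
96 [0.497  0.4482 0.129 ]
108 [0.5077 0.4477 0.0996]
120 [0.5032 0.4476 0.0915]
132 [0.4534 0.4486 0.1699]
144 [0.4515 0.4485 0.1626]
156 [0.4517 0.4484 0.1496]
168 [0.4516 0.4481 0.1334]
180 [0.4515 0.4478 0.1132]
192 [0.4607 0.4472 0.0463]
204 [0.451  0.4469 0.0469]
```

View pics/m6.png

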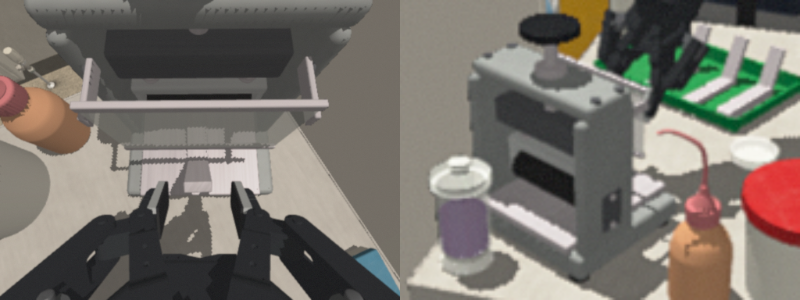

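The side view leaves the nose hidden in shadow, while the wrist view shows the tab just in front of the guard. I'll read the height map behind the roller instead.

Run:
```python
from h import *
g=dict(np.load("pics/sd6.npz"));P=cloud(g);g0=dict(np.load("pics/side0.npz"))
A=P@d-NA;L=P@-n-NL;H=P[...,2]
dd=np.abs(g["image"].astype(int)-g0["image"]).sum(2);dz=g0["range_z"]-g["range_z"]
q=(A>0)&(A<.055)&(abs(L)<.03)&(H<.06)
v,u=np.where(q);print("px",u.min(),u.max(),v.min(),v.max())
m=q&((dd>25)|(dz>.003));print(m.sum())
for y,x in np.argwhere(m)[:40]: print(x,y,np.round([A[y,x],L[y,x],H[y,x]],3),dd[y,x],np.round(dz[y,x],4))
```

```text
px 183 218 248 383
178
197 250 [0.011 0.024 0.052] 10 0.003
198 250 [0.016 0.015 0.059] 12 0.0051
196 255 [0.014 0.025 0.039] 21 0.004
203 255 [0.002 0.014 0.038] 26 -0.0011
204 255 [0.007 0.005 0.045] 9 0.0137
205 255 [0.005 0.003 0.044] 12 0.0102
206 255 [0.004 0.001 0.045] 12 0.0121
202 256 [0.015 0.004 0.046] 21 0.0156
203 256 [0.012 0.003 0.045] 5 0.0113
204 256 [0.007 0.005 0.042] 4 0.0037
205 256 [0.007 0.001 0.043] 24 0.0086
206 256 [ 0.005 -0.     0.043] 8 0.0058
207 256 [ 0.006 -0.004  0.045] 15 0.012
208 256 [ 0.002 -0.004  0.043] 14 0.0074
195 257 [0.022 0.021 0.039] 16 0.0037
200 257 [0.02  0.005 0.045] 13 0.014
201 257 [0.016 0.006 0.043] 11 0.01
202 257 [0.016 0.002 0.045] 15 0.0115
203 257 [ 0.015 -0.001  0.045] 13 0.0106
204 257 [ 0.013 -0.002  0.045] 26 0.0123
205 257 [ 0.012 -0.003  0.045] 20 0.013
206 257 [ 0.01  -0.006  0.045] 8 0.0143
207 257 [ 0.007 -0.006  0.044] 4 0.0096
208 257 [ 0.006 -0.008  0.044] 18 0.0096
209 257 [ 0.007 -0.012  0.046] 15 0.0137
210 257 [ 0.002 -0.011  0.043] 24 0.0084
193 258 [0.029 0.02  0.04 ] 14 0.0032
198 258 [0.026 0.005 0.045] 5 0.0117
199 258 [0.023 0.005 0.044] 4 0.0084
200 258 [0.022 0.003 0.044] 10 0.0127
201 258 [0.021 0.    0.045] 25 0.0126
202 258 [ 0.02  -0.002  0.045] 10 0.0148
203 258 [ 0.018 -0.003  0.045] 24 0.0135
204 258 [ 0.015 -0.004  0.044] 15 0.0099
205 258 [ 0.013 -0.005  0.043] 17 0.0096
206 258 [ 0.013 -0.008  0.044] 15 0.0107
207 258 [ 0.011 -0.009  0.044] 15 0.0125
208 258 [ 0.012 -0.014  0.047] 17 0.0144
209 258 [ 0.008 -0.013  0.044] 7 0.0076
210 258 [ 0.005 -0.014  0.043] 16 0.0091
```

{"fn": "move_arm", "kwargs": {
  "commands": [
    [0,0,0,0,0,0,1],
    [0,0,0,0,0,0,1],
    [0,0,0,0,0,0,1],
    [0,0,0,0,0,0,1],
    [0,0,0,-0.8,0,-0.5,1]
  ]
}}

```text
t: 7.55
eef_pos: [0.5908, 0.1811, 0.0714]
ee_rot: [0.817, 0.504, 0.237, -0.147]
contact_force: [-0.6, -0.1, -0.4]
gripper_width: 0.213
```

{"fn": "move_arm", "kwargs": {
  "commands": [
    [0,0,0,-2,0,-1.35,1],
    [0,0,0,-4.5,0,-3,1],
    [0,0,0,-7,0,-4.6,1],
    [0,0,0,-9.8,0,-6.3,1],
    [0,0,0,-12.3,0,-7.9,1]
  ]
}}

```text
t: 8.05
eef_pos: [0.5237, 0.0477, 0.0715]
ee_rot: [0.818, 0.503, 0.237, -0.147]
contact_force: [0.7, -1.0, -2.5]
gripper_width: 0.214
```

Run:
```python
from h import *
rel(LEAF[6]+Z*.09, LEAF[6]+Z*.015-.004*d, LEAF[6]+Z*.0-.004*d)
```

```text
t 8.05 tcp [0.5237 0.0477 0.0715] F [ 0.73 -1.01 -2.5 ] w 0.214
turn [ 0.03 -5.33 -0.31]
shift [-13.27  21.05 -14.32] grasp-> [ 0.623 -0.223  0.138]
shift [-17.62  21.06  -8.19] grasp-> [ 0.621 -0.227  0.063]
shift [-18.43  21.07  -6.93] grasp-> [ 0.621 -0.227  0.048]
grasp now [0.5191 0.0387 0.0876]
```

{"fn": "move_arm", "kwargs": {
  "commands": [
    [0,0,0,1.6,0,-2.5,1],
    [0,0,0,-0.9,3.5,-4.5,1],
    [0,0,0,-3.4,7,-6.4,1],
    [0,0,0,-5.8,10.5,-8.4,1],
    [0,0,0,-8.3,14,-10.4,1]
  ]
}}

```text
t: 8.55
eef_pos: [0.593, -0.1285, 0.115]
ee_rot: [0.818, 0.503, 0.236, -0.147]
contact_force: [1.1, 0.5, -1.0]
gripper_width: 0.205
```

{"fn": "move_arm", "kwargs": {
  "commands": [
    [0,0,0,-2.5,3.5,-2,1],
    [0,0,0,-5,7,-3.9,1],
    [0,0,0,-6.1,7,-2.2,1],
    [0,0,0,-7.1,7,-0.5,1],
    [0,0,0,-7.1,7,-0.5,1]
  ]
}}

```text
t: 9.05
eef_pos: [0.6251, -0.2135, 0.0778]
ee_rot: [0.818, 0.503, 0.235, -0.149]
contact_force: [-0.6, 0.5, -0.5]
gripper_width: 0.209
```

```bash
cat >> h.py <<'E'
def go(*targets):
    """shifts keeping the present orientation"""
    s=observe();C=R.from_quat(s["ee_rot"]).as_matrix();G=s["eef_pos"]-.019*C[:,2]
    print("t",round(s["t"],2),"grasp",np.round(G,4),"lat/along",np.round([G@-n,G@d],4),"tilt",np.round(np.degrees(np.arccos(-C[2,2])),2),"F",np.round(s["contact_force"],2),"w",round(s["gripper_width"],3))
    for g in targets: print("shift",np.round(100*C.T@(np.array(g)-G),2))
E
python3 - <<'E'
from h import *
go(LEAF[6]+Z*.002)
E
```

```text
t 9.05 grasp [ 0.6206 -0.2226  0.0938] lat/along [0.6547 0.0777] tilt 32.36 F [-0.62  0.46 -0.55] w 0.209
shift [-2.32  0.26  3.72]
```

{"fn": "move_arm", "kwargs": {
  "commands": [
    [0,0,0,-0.8,0.1,1.2,1],
    [0,0,0,-1.6,0.3,2.5,1],
    [0,0,0,-2.3,0.3,3.7,1],
    [0,0,0,-2.3,0.3,3.7,1],
    [0,0,0,-2.3,0.3,3.7,-0.1]
  ]
}}

```text
t: 9.55
eef_pos: [0.6304, -0.2138, 0.0375]
ee_rot: [0.818, 0.503, 0.237, -0.147]
contact_force: [-0.4, -0.7, 1.0]
gripper_width: 0.366
```

{"fn": "move_arm", "kwargs": {
  "commands": [
    [0,0,0,0,0,0,-0.1],
    [0,0,0,0,0,0,-0.1],
    [0,0,0,0,0,0,-0.1],
    [0,0,0,0,0,-2.5,-0.1],
    [0,0,0,0,0,-5.5,-0.1]
  ]
}}

```text
t: 10.05
eef_pos: [0.6167, -0.2395, 0.0842]
ee_rot: [0.817, 0.504, 0.236, -0.148]
contact_force: [0.8, 0.2, -0.1]
gripper_width: 0.553
```

Run:
```python
from h import *
go(LEAF[9]-.06*TZ+.02*Z,LEAF[9])
rel(LEAF[9]-.06*TZ+.02*Z,LEAF[9])
shot("wrist","w8")
```

```text
t 10.05 grasp [ 0.6122 -0.2486  0.1002] lat/along [0.6588 0.0507] tilt 32.4 F [ 0.77  0.18 -0.13] w 0.553
shift [  1.35 -13.39  -1.6 ]
shift [ -0.29 -13.37   6.06]
t 10.05 tcp [ 0.6167 -0.2395  0.0842] F [ 0.77  0.18 -0.13] w 0.553
turn [-0.11 -5.4  -0.23]
shift [  1.17 -13.38  -1.61] grasp-> [ 0.494 -0.186  0.121]
shift [ -0.47 -13.36   6.05] grasp-> [ 0.506 -0.162  0.048]
grasp now [ 0.6122 -0.2486  0.1002]
```

View pics/w8.png

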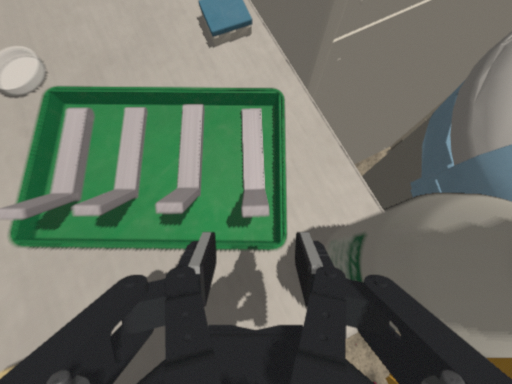

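{"fn": "move_arm", "kwargs": {
  "commands": [
    [0,-1,0,0.5,-2,-3,-0.1],
    [0,-3,0,0.8,-6.4,-3.5,-0.1],
    [0,-5.3,0,1,-11,-3,-0.1],
    [0,-5.3,0,1,-13.4,-1.6,-0.1],
    [0,-5.3,0,1,-13.4,-1.6,-0.1]
  ],
  "squeeze": 90
}}

```text
t: 10.6
eef_pos: [0.4939, -0.1775, 0.1029]
ee_rot: [0.828, 0.511, 0.197, -0.125]
contact_force: [0.8, -0.1, 0.0]
gripper_width: 0.552
```

```bash
sed -i 's/9:at(.525,.081,.048)/9:at(.525,.078,.048)/; s/12:at(.590,.082,.048)/12:at(.590,.079,.048)/' h.py
python3 - <<'E'
from h import *
go(LEAF[9])
g,A,L,H=blade("w9")
q=(H>.045)&(H<.075)&(A>.04)&(A<.11)&(L>.3)&(L<.7)
k,l,s,c=cv2.connectedComponentsWithStats(q.astype(np.uint8))
for i in range(1,k):
    if s[i,4]>60: print(s[i],np.round([np.median(x[l==i]) for x in(A,L,H)],4))
for lat in(.525,.592,.657):
    q=(abs(L-lat)<.009)&(H>.0055)&(H<.02)&(A>.1)&(A<.25)&(abs(g["image"][...,1].astype(int)-g["image"][...,0])<25); print(lat,np.percentile(A[q],99),np.median(H[q]))
E
```

```text
t 10.6 grasp [ 0.4901 -0.1852  0.1199] lat/along [0.5212 0.0529] tilt 26.98 F [ 0.81 -0.09  0.04] w 0.552
shift [-1.02  0.41  7.54]
[316 194  31  19 482] [0.0781 0.5893 0.0648]
[246 196  25  19 450] [0.0764 0.5248 0.065 ]
[388 196  39  20 585] [0.0757 0.6566 0.0637]
[177 199  30  19 497] [0.074  0.4661 0.0646]
0.525 0.2000493173952943 0.010741746402039065
0.592 0.2026357338021387 0.013800104820915926
0.657 0.1992372993899387 0.007836965867105083
```

{"fn": "move_arm", "kwargs": {
  "commands": [
    [0,0,0,-0.6,0.2,2.5,-0.1],
    [0,0,0,-1,0.4,5,-0.1],
    [0,0,0,-1,0.4,7.5,-0.1],
    [0,0,0,-1,0.4,7.5,-0.1],
    [0,0,0,-1,0.4,7.5,1]
  ]
}}

```text
t: 11.15
eef_pos: [0.5133, -0.16, 0.0322]
ee_rot: [0.828, 0.51, 0.199, -0.123]
contact_force: [-1.0, 0.6, 1.2]
gripper_width: 0.399
```

{"fn": "move_arm", "kwargs": {
  "commands": [
    [0,0,0,0,0,0,1],
    [0,0,0,0,0,0,1],
    [0,0,0,0,0,0,1],
    [0,0,0,0,0,0,1],
    [0,0,0,0.7,0,-1.3,1]
  ]
}}

```text
t: 11.65
eef_pos: [0.5127, -0.1612, 0.0472]
ee_rot: [0.829, 0.509, 0.199, -0.122]
contact_force: [0.1, -0.1, -0.2]
gripper_width: 0.003
```

{"fn": "move_arm", "kwargs": {
  "commands": [
    [0,0,0,1.2,0,-2.4,1],
    [0,0,0,2.4,0,-4.8,1],
    [0,0,0,3.6,0,-7.1,1],
    [0,0,0,4,0,-7.8,1],
    [0,0,0,4,0,-7.8,1]
  ]
}}

```text
t: 12.15
eef_pos: [0.5135, -0.1602, 0.1359]
ee_rot: [0.828, 0.51, 0.199, -0.121]
contact_force: [0.1, -0.3, 0.1]
gripper_width: -0.002
```

```bash
cat >> h.py <<'E'
def flat(f):
    g,A,L,H=blade(f);im=g["image"]
    G=observe();
    rows=[]
    for v in range(60,215,6):
        rows.append([v]+[np.nanmedian(x[v-1:v+2,247:257]) for x in(A,L,H)])
    return np.array(rows)
E
python3 - <<'E'
from h import *
go(press(-.14,.03),press(-.08,.004))
r=flat("w10");print(np.round(r,4))
E
```

```text
t 12.15 grasp [ 0.5096 -0.1679  0.1529] lat/along [0.531  0.0771] tilt 26.98 F [ 0.09 -0.27  0.1 ] w -0.002
shift [14.07 -8.4  11.28]
shift [18.24 -8.43 16.32]
[[ 6.000e+01  3.122e-01  5.290e-01 -1.100e-03]
 [ 6.600e+01  3.027e-01  5.290e-01 -1.000e-03]
 [ 7.200e+01  2.939e-01  5.289e-01 -1.000e-03]
 [ 7.800e+01  2.851e-01  5.282e-01 -9.000e-04]
 [ 8.400e+01  2.762e-01  5.289e-01 -8.000e-04]
 [ 9.000e+01  2.673e-01  5.288e-01 -1.000e-03]
 [ 9.600e+01  2.588e-01  5.288e-01 -9.000e-04]
 [ 1.020e+02  2.503e-01  5.288e-01 -1.100e-03]
 [ 1.080e+02  2.415e-01  5.287e-01 -7.000e-04]
 [ 1.140e+02  2.331e-01  5.287e-01 -9.000e-04]
 [ 1.200e+02  2.150e-01  5.289e-01  2.140e-02]
 [ 1.260e+02  2.110e-01  5.288e-01  1.160e-02]
 [ 1.320e+02  2.070e-01  5.286e-01  1.500e-03]
 [ 1.380e+02  1.955e-01  5.287e-01  1.090e-02]
 [ 1.440e+02  1.876e-01  5.286e-01  1.080e-02]
 [ 1.500e+02  1.798e-01  5.286e-01  1.040e-02]
 [ 1.560e+02  1.720e-01  5.286e-01  1.090e-02]
 [ 1.620e+02  1.642e-01  5.286e-01  1.070e-02]
 [ 1.680e+02  1.565e-01  5.285e-01  1.080e-02]
 [ 1.740e+02  1.490e-01  5.285e-01  1.080e-02]
 [ 1.800e+02  1.415e-01  5.285e-01  1.080e-02]
 [ 1.860e+02  1.341e-01  5.284e-01  1.060e-02]
 [ 1.920e+02  1.266e-01  5.278e-01  1.080e-02]
 [ 1.980e+02  1.191e-01  5.284e-01  1.060e-02]
 [ 2.040e+02  1.118e-01  5.284e-01  1.110e-02]
 [ 2.100e+02  1.044e-01  5.284e-01  1.260e-02]]
```

View pics/w10.png

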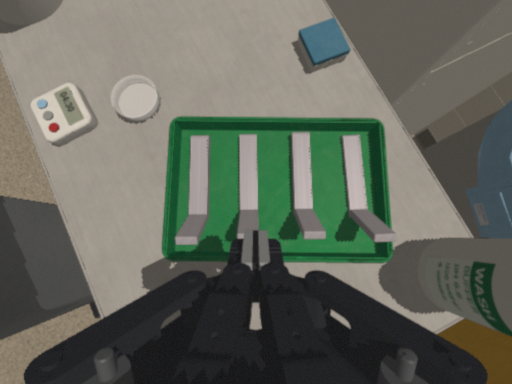

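All four leaves are still flat in the tray and the fingers shut empty above leaf9, whose tab is at about (249,222). The 90 N grip must have slipped off, so I'll retake it at 40 N, centred, and check the width before lifting.

{"fn": "move_arm", "kwargs": {
  "commands": [
    [0,0,0,0,-0.2,0,-0.1],
    [0,0,0,0,-0.4,0,-0.1],
    [0,0,0,-1.2,-0.4,2.4,-0.1],
    [0,0,0,-2.8,-0.4,5.5,-0.1],
    [0,0,0,-4,-0.4,7.8,-0.1]
  ],
  "squeeze": 40
}}

```text
t: 12.7
eef_pos: [0.5079, -0.1572, 0.0444]
ee_rot: [0.828, 0.509, 0.198, -0.124]
contact_force: [0.2, 0.4, -0.2]
gripper_width: 0.55
```

{"fn": "move_arm", "kwargs": {
  "commands": [
    [0,0,0,-0.7,0,1.3,-0.1],
    [0,0,0,-0.7,0,1.4,-0.1],
    [0,0,0,-0.7,0,1.4,1],
    [0,0,0,-0.7,0,1.4,1],
    [0,0,0,-0.7,0,1.4,1]
  ]
}}

```text
t: 13.2
eef_pos: [0.5094, -0.1575, 0.0318]
ee_rot: [0.828, 0.51, 0.199, -0.123]
contact_force: [-0.5, 0.1, 0.4]
gripper_width: 0.217
```

Run:
```python
from h import *
go(LEAF[9])
```

```text
t 13.2 grasp [ 0.5055 -0.1652  0.0488] lat/along [0.5262 0.0777] tilt 27.04 F [-0.48  0.09  0.42] w 0.217
shift [-0.01 -0.12  0.08]
```

{"fn": "move_arm", "kwargs": {
  "commands": [
    [0,0,0,0,0,0,1],
    [0,0,0,0,0,0,1],
    [0,0,0,0.4,0,-0.9,1],
    [0,0,0,1.2,0,-2.4,1],
    [0,0,0,2.1,0,-4.2,1]
  ]
}}

```text
t: 13.7
eef_pos: [0.5085, -0.1576, 0.0786]
ee_rot: [0.828, 0.51, 0.198, -0.124]
contact_force: [-0.3, -1.2, -0.8]
gripper_width: 0.217
```

Run:
```python
from h import *
go(press(-.14,.05),press(-.14,.01))
```

```text
t 13.7 grasp [ 0.5046 -0.1653  0.0955] lat/along [0.5254 0.0772] tilt 27.06 F [-0.34 -1.18 -0.83] w 0.217
shift [17.56 -7.83  4.45]
shift [15.74 -7.81  8.01]
```

{"fn": "move_arm", "kwargs": {
  "commands": [
    [0,0,0,3.5,-0.8,-1,1],
    [0,0,0,7,-2.5,0.2,1],
    [0,0,0,10.5,-4.2,1.6,1],
    [0,0,0,14,-6,3,1],
    [0,0,0,17.5,-7.8,4.4,1]
  ]
}}

```text
t: 14.2
eef_pos: [0.5183, 0.0358, 0.1193]
ee_rot: [0.828, 0.51, 0.199, -0.123]
contact_force: [0.5, 0.1, -0.6]
gripper_width: 0.214
```

{"fn": "move_arm", "kwargs": {
  "commands": [
    [0,2,0,-0.9,0,1.8,1],
    [0,4.3,0,-1.8,0,3.5,1],
    [0,4.3,0,0,0,4.7,1],
    [0,4.3,0,3,0,6.2,1],
    [0,4.3,0,3,0,6.2,1]
  ]
}}

```text
t: 14.7
eef_pos: [0.5442, 0.0862, 0.0781]
ee_rot: [0.819, 0.506, 0.23, -0.143]
contact_force: [-0.6, -0.3, -1.8]
gripper_width: 0.218
```

Run:
```python
from h import *
go(press(-.08,.005))
r=flat("w11");print(np.round(r,4))
```

```text
t 14.7 grasp [0.5398 0.0773 0.0943] lat/along [0.4485 0.31  ] tilt 31.44 F [-0.59 -0.29 -1.85] w 0.218
shift [ 0.17 -0.05  0.49]
[[ 6.000e+01  4.885e-01  4.470e-01  3.960e-02]
 [ 6.600e+01  4.815e-01  4.465e-01  3.950e-02]
 [ 7.200e+01  4.743e-01  4.465e-01  3.980e-02]
 [ 7.800e+01  4.677e-01  4.465e-01  3.940e-02]
 [ 8.400e+01  4.606e-01  4.465e-01  3.940e-02]
 [ 9.000e+01  4.539e-01  4.465e-01  3.950e-02]
 [ 9.600e+01  4.474e-01  4.465e-01  3.960e-02]
 [ 1.020e+02  4.407e-01  4.465e-01  3.950e-02]
 [ 1.080e+02  4.341e-01  4.465e-01  3.960e-02]
 [ 1.140e+02  4.276e-01  4.465e-01  3.970e-02]
 [ 1.200e+02  4.212e-01  4.465e-01  3.970e-02]
 [ 1.260e+02  4.151e-01  4.466e-01  3.920e-02]
 [ 1.320e+02  4.148e-01  4.460e-01  2.710e-02]
 [ 1.380e+02  4.148e-01  4.462e-01  1.350e-02]
 [ 1.440e+02  4.144e-01  4.460e-01 -1.000e-03]
 [ 1.500e+02  4.071e-01  4.460e-01 -6.000e-04]
 [ 1.560e+02  3.991e-01  4.460e-01  3.000e-04]
 [ 1.620e+02  3.920e-01  4.455e-01  1.000e-03]
 [ 1.680e+02  3.783e-01  4.459e-01  2.660e-02]
 [ 1.740e+02  3.713e-01  4.465e-01  2.850e-02]
 [ 1.800e+02  3.640e-01  4.465e-01  3.090e-02]
 [ 1.860e+02  3.577e-01  4.465e-01  3.290e-02]
 [ 1.920e+02  3.515e-01  4.466e-01  3.500e-02]
 [ 1.980e+02  3.454e-01  4.466e-01  3.700e-02]
 [ 2.040e+02  3.394e-01  4.466e-01  3.890e-02]
 [ 2.100e+02  3.337e-01  4.467e-01  4.060e-02]]
```

The leaf has pitched about 18° nose-down in the grip, with its nose at along 0.385, short of the bed. I'll lift it, put the nose on the bed in front of the guard and press down to turn it level.

{"fn": "move_arm", "kwargs": {
  "commands": [
    [0,0,0,1.2,0,-1.9,1],
    [0,0,0,2.3,0,-3.8,1],
    [0,0,0,4.5,0,-2.5,1],
    [0,0,0,6.5,0,-1.2,1],
    [0,0,0,7.7,0,-0.5,1]
  ]
}}

```text
t: 15.25
eef_pos: [0.5717, 0.1401, 0.1219]
ee_rot: [0.82, 0.505, 0.23, -0.142]
contact_force: [-0.3, -0.6, -1.0]
gripper_width: 0.218
```

{"fn": "move_arm", "kwargs": {
  "commands": [
    [0,0,0,0,0,0,1],
    [0,0,0,-0.6,0,1,1],
    [0,0,0,-1.2,0,2,1],
    [0,0,0,-1.6,0,2.6,1],
    [0,0,0,-1.8,0,3,1]
  ]
}}

```text
t: 15.75
eef_pos: [0.571, 0.139, 0.0848]
ee_rot: [0.821, 0.504, 0.229, -0.143]
contact_force: [-0.4, -1.2, 0.4]
gripper_width: 0.211
```

Run:
```python
from h import *
go(press(-.03,.001))
r=flat("w12");print(np.round(r[4:],4))
```

```text
t 15.75 grasp [0.5666 0.1301 0.101 ] lat/along [0.449  0.3693] tilt 31.31 F [-0.38 -1.22  0.44] w 0.211
shift [-1.17 -0.1   0.93]
[[8.400e+01 4.516e-01 4.488e-01 1.414e-01]
 [9.000e+01 4.516e-01 4.487e-01 1.355e-01]
 [9.600e+01 4.515e-01 4.486e-01 1.293e-01]
 [1.020e+02 4.515e-01 4.485e-01 1.225e-01]
 [1.080e+02 4.517e-01 4.484e-01 1.155e-01]
 [1.140e+02 4.515e-01 4.483e-01 1.076e-01]
 [1.200e+02 4.515e-01 4.481e-01 9.910e-02]
 [1.260e+02 4.509e-01 4.480e-01 9.110e-02]
 [1.320e+02 4.712e-01 4.467e-01 3.960e-02]
 [1.380e+02 4.644e-01 4.472e-01 3.990e-02]
 [1.440e+02 4.579e-01 4.472e-01 3.970e-02]
 [1.500e+02 4.513e-01 4.472e-01 4.070e-02]
 [1.560e+02 4.450e-01 4.471e-01 4.100e-02]
 [1.620e+02 4.379e-01 4.472e-01 4.610e-02]
 [1.680e+02 4.305e-01 4.477e-01 5.290e-02]
 [1.740e+02 4.246e-01 4.473e-01 5.360e-02]
 [1.800e+02 4.185e-01 4.473e-01 5.440e-02]
 [1.860e+02 4.126e-01 4.473e-01 5.530e-02]
 [1.920e+02 4.071e-01 4.473e-01 5.570e-02]
 [1.980e+02 4.017e-01 4.468e-01 5.640e-02]
 [2.040e+02 3.965e-01 4.468e-01 5.670e-02]
 [2.100e+02 3.912e-01 4.477e-01 5.780e-02]]
```

View pics/w12.png

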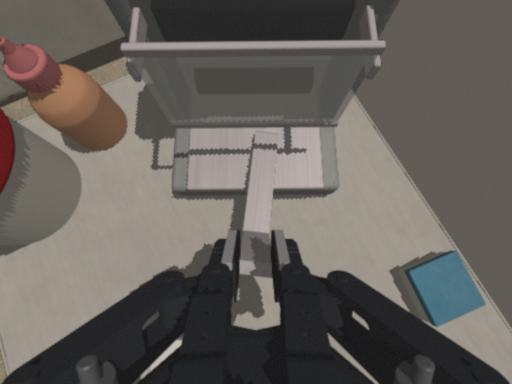

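The leaf is yawed about 6° in the grip, nose at (267,133) just under the guard and nearly flat. My narrow column sample missed it. I'll measure the whole blade.

```bash
cat >> h.py <<'E'
def leaf(f,lo=.043,hi=.075,new=True,a0=.36):
    g=blade(f)[0] if new else dict(np.load(f"pics/{f}.npz"));g=dict(np.load(f"pics/{f}.npz"))
    P=cloud(g);A=P@d;L=P@-n;H=P[...,2];v,u=np.mgrid[:384,:512]
    q=(H>lo)&(H<hi)&(A>a0)&(A<.52)&(abs(L-.448)<.035)&(v<235)&(abs(u-256)<70)
    k,l,s,c=cv2.connectedComponentsWithStats(q.astype(np.uint8));q=l==1+np.argmax(s[1:,4])
    Q=np.c_[A[q],L[q],H[q]];f1=np.polyfit(Q[:,0],Q[:,2],1);f2=np.polyfit(Q[:,0],Q[:,1],1);a=np.percentile(Q[:,0],99.5)
    print("blade n",len(Q),"nose",np.round(a,4),"pitch",np.round(np.degrees(np.arctan(f1[0])),2),"yaw",np.round(np.degrees(np.arctan(f2[0])),2),"lat at nose",np.round(np.polyval(f2,a),4),"top z nose/-.08",np.round(np.polyval(f1,[a,a-.08]),4))
E
python3 - <<'E'
from h import *
leaf("w12",new=False)
go()
E
```

```text
blade n 2588 nose 0.4665 pitch -6.95 yaw 6.59 lat at nose 0.4615 top z nose/-.08 [0.0483 0.0581]
t 15.8 grasp [0.5667 0.1304 0.1009] lat/along [0.449  0.3696] tilt 31.32 F [-0.46 -0.31 -0.68] w 0.218
```

The blade's nose is only 97 mm ahead of the grasp instead of about 115. The sagging nose must have hit the bed's front edge and been pushed back in the grip. I'll flatten the leaf, slide it far enough to lie on the bed by itself, then let go and regrip it properly.

{"fn": "move_arm", "kwargs": {
  "commands": [
    [0,0,0,-0.3,0,0.5,1],
    [0,0,0,-0.6,0,1,1],
    [0,0,0,0.5,0,1.7,1],
    [0,0,0,1.6,0,2.4,1],
    [0,0,0,2.7,0,3,1]
  ]
}}

```text
t: 16.3
eef_pos: [0.5893, 0.1748, 0.0744]
ee_rot: [0.82, 0.505, 0.23, -0.142]
contact_force: [-0.2, -2.2, 0.9]
gripper_width: 0.211
```

Run:
```python
from h import *
go()
leaf("w13")
g=dict(np.load("pics/w13.npz"));P=cloud(g);A=P@d;L=P@-n;H=P[...,2]
for v in range(130,260,8): print(v,np.round([[A[v,u],L[v,u],H[v,u]] for u in(247,252,257,262,267)],3).tolist())
```

```text
t 16.3 grasp [0.5849 0.166  0.0906] lat/along [0.4493 0.4095] tilt 31.35 F [-0.24 -2.19  0.93] w 0.211
blade n 1641 nose 0.4631 pitch -9.78 yaw 6.51 lat at nose 0.4565 top z nose/-.08 [0.0472 0.061 ]
130 [[0.451, 0.447, 0.153], [0.452, 0.449, 0.152], [0.452, 0.452, 0.152], [0.452, 0.454, 0.153], [0.452, 0.457, 0.151]]
138 [[0.452, 0.447, 0.143], [0.451, 0.449, 0.144], [0.451, 0.452, 0.144], [0.452, 0.454, 0.143], [0.452, 0.457, 0.144]]
146 [[0.452, 0.446, 0.134], [0.452, 0.449, 0.134], [0.451, 0.452, 0.134], [0.451, 0.455, 0.134], [0.452, 0.457, 0.134]]
154 [[0.452, 0.446, 0.122], [0.451, 0.449, 0.123], [0.452, 0.452, 0.121], [0.451, 0.455, 0.123], [0.451, 0.458, 0.123]]
162 [[0.451, 0.446, 0.109], [0.452, 0.449, 0.109], [0.452, 0.452, 0.109], [0.452, 0.455, 0.108], [0.452, 0.458, 0.108]]
170 [[0.452, 0.445, 0.093], [0.451, 0.449, 0.094], [0.451, 0.452, 0.094], [0.452, 0.456, 0.093], [0.451, 0.459, 0.094]]
178 [[0.462, 0.444, 0.039], [0.459, 0.448, 0.05], [0.458, 0.452, 0.051], [0.459, 0.457, 0.05], [0.459, 0.461, 0.05]]
186 [[0.454, 0.444, 0.039], [0.452, 0.448, 0.05], [0.452, 0.452
[... 413 characters left out ...]
[0.424, 0.444, 0.051], [0.424, 0.448, 0.05], [0.424, 0.452, 0.052], [0.424, 0.456, 0.05], [0.424, 0.46, 0.049]]
226 [[0.417, 0.444, 0.055], [0.417, 0.448, 0.054], [0.418, 0.452, 0.052], [0.418, 0.456, 0.051], [0.418, 0.46, 0.05]]
234 [[0.41, 0.445, 0.07], [0.41, 0.448, 0.069], [0.41, 0.452, 0.068], [0.41, 0.456, 0.066], [0.41, 0.459, 0.065]]
242 [[0.403, 0.445, 0.084], [0.403, 0.448, 0.083], [0.403, 0.452, 0.081], [0.403, 0.455, 0.081], [0.403, 0.459, 0.08]]
250 [[0.398, 0.445, 0.093], [0.398, 0.449, 0.094], [0.398, 0.452, 0.092], [0.398, 0.455, 0.092], [0.398, 0.458, 0.091]]
258 [[0.393, 0.446, 0.105], [0.393, 0.449, 0.104], [0.393, 0.452, 0.102], [0.393, 0.455, 0.102], [0.393, 0.458, 0.1]]
```

{"fn": "move_arm", "kwargs": {
  "commands": [
    [0,0,0,0,0,0,-0.1],
    [0,0,0,0,0,0,-0.1],
    [0,0,0,0,0,0,-0.1],
    [0,0,0,-0.9,0.1,-0.4,-0.1],
    [0,0,0,-1.2,0.1,-0.5,-0.1]
  ]
}}

```text
t: 16.85
eef_pos: [0.5837, 0.1607, 0.0721]
ee_rot: [0.82, 0.504, 0.229, -0.142]
contact_force: [0.3, 0.3, 0.6]
gripper_width: 0.546
```

```bash
cat >> h.py <<'E'
def tab(f,th,z0=.04,new=True):
    """tab front face in wrist view -> nose position (leaf lying, underside z0, thickness th)"""
    if new: blade(f)
    g=dict(np.load(f"pics/{f}.npz"));P=cloud(g);A=P@d;L=P@-n;H=P[...,2];v,u=np.mgrid[:384,:512]
    q=(H>z0+th+.012)&(H<z0+.055)&(A>.2)&(A<.445)&(abs(L-.448)<.035)&(abs(u-256)<40)&(abs(g["image"][...,0].astype(int))>70)
    k,l,s,c=cv2.connectedComponentsWithStats(q.astype(np.uint8));q=l==1+np.argmax(s[1:,4])
    Q=np.c_[A[q],L[q],H[q]];f=np.polyfit(Q[:,2],Q[:,0],1)
    ag=np.polyval(f,z0+.046)-.00505
    print("tab n",len(Q),"lean",np.round(np.degrees(np.arctan(f[0])),1),"grip along",np.round(ag,4),"lat",np.round(np.percentile(Q[:,1],[3,97]).mean(),4),"nose-NA",np.round(ag+.1209-NA,4))
E
python3 - <<'E'
from h import *
go(at(.451,.394,.087))
tab("w14",.009)
leaf("w14",new=False,a0=.41,hi=.053)
E
```

```text
t 16.85 grasp [0.5793 0.1519 0.0884] lat/along [0.4506 0.3944] tilt 31.29 F [0.28 0.3  0.63] w 0.546
shift [-0.11  0.04  0.1 ]
tab n 552 lean -26.9 grip along 0.3954 lat 0.451 nose-NA 0.0013
blade n 1438 nose 0.4669 pitch -0.66 yaw 4.89 lat at nose 0.4569 top z nose/-.08 [0.0484 0.0493]
```

{"fn": "move_arm", "kwargs": {
  "commands": [
    [0,0,0,-0.1,0,0.1,1],
    [0,0,0,-0.1,0,0.1,1],
    [0,0,0,-0.1,0,0.1,1],
    [0,0,0,-0.1,0,0.1,1],
    [0,0,0,-0.1,0,0.1,1]
  ]
}}

```text
t: 17.4
eef_pos: [0.5841, 0.1624, 0.0714]
ee_rot: [0.82, 0.505, 0.23, -0.142]
contact_force: [-0.3, -1.2, 1.8]
gripper_width: 0.22
```

{"fn": "move_arm", "kwargs": {
  "commands": [
    [0,0,0,0.5,0,0.3,1],
    [0,0,0,1,0,0.6,1],
    [0,0,0,1.5,0,0.9,1],
    [0,0,0,2,0,1.2,1],
    [0,0,0,2.5,0,1.5,1]
  ]
}}

```text
t: 17.9
eef_pos: [0.5972, 0.1891, 0.0715]
ee_rot: [0.82, 0.505, 0.23, -0.143]
contact_force: [-0.1, -0.3, -0.2]
gripper_width: 0.223
```

{"fn": "move_arm", "kwargs": {
  "commands": [
    [0,0,0,0,0,0,1],
    [0,0,0,0,0,0,1],
    [0,0,0,0,0,0,-0.1],
    [0,0,0,0,0,0,-0.1],
    [0,0,0,0,0,0,-0.1]
  ]
}}

```text
t: 18.4
eef_pos: [0.5971, 0.1881, 0.0715]
ee_rot: [0.82, 0.504, 0.23, -0.142]
contact_force: [0.7, 0.2, 1.0]
gripper_width: 0.551
```

```bash
cat >> h.py <<'E'
def behind(f):
    g=shot("side",f);P=cloud(g);g0=dict(np.load("pics/side0.npz"));P0=cloud(g0)
    A=P@d-NA;L=P@-n-NL;H=P[...,2];dz=g0["range_z"]-g["range_z"]
    q=(A>.0)&(A<.06)&(abs(L)<.035)&(H>.042)&(H<.065)&(dz>.006)&(dz<.06)
    if q.sum()>5: print("behind: n",q.sum(),"A max",np.round(np.percentile(A[q],98),4),"lat",np.round(np.percentile(L[q],[5,95]),3),"top z",np.round(np.median(H[q]),4))
    m=(np.abs(A)<.02)&(abs(L)<.05)&(H>.05)&(H<.1)&(np.abs(dz)<.01);print("roller rise est mm (dz median)",np.round(1000*np.median((P-P0)[m][:,2]),2),m.sum())
E
python3 - <<'E'
from h import *
go()
tab("w15",.009)
behind("sd15")
E
```

```text
t 18.4 grasp [0.5927 0.1792 0.0877] lat/along [0.4504 0.4249] tilt 31.35 F [0.73 0.23 1.04] w 0.551
tab n 565 lean -26.8 grip along 0.425 lat 0.4513 nose-NA 0.0309
behind: n 79 A max 0.032 lat [-0.002  0.02 ] top z 0.0468
roller rise est mm (dz median) -0.11 513
```

{"fn": "move_arm", "kwargs": {
  "commands": [
    [0,0,0,0,0,0,1],
    [0,0,0,0,0,0,1],
    [0,0,0,0,0,0,1],
    [0,0,0,0,0,0,1],
    [0,0,0,0,0,0,1]
  ]
}}

```text
t: 19.0
eef_pos: [0.5972, 0.1883, 0.0717]
ee_rot: [0.82, 0.505, 0.23, -0.142]
contact_force: [-1.6, -1.1, 2.6]
gripper_width: 0.221
```

{"fn": "move_arm", "kwargs": {
  "commands": [
    [0,0,0,-0.1,0,-0.05,1],
    [0,0,0,-0.2,0,-0.1,1],
    [0,0,0,-0.3,0,-0.15,1],
    [0,0,0,-0.4,0,-0.2,1],
    [0,0,0,-0.5,0,-0.3,1]
  ]
}}

```text
t: 19.5
eef_pos: [0.5945, 0.1834, 0.0716]
ee_rot: [0.82, 0.505, 0.23, -0.143]
contact_force: [1.3, 3.3, 0.0]
gripper_width: 0.221
```

Run:
```python
from h import *
s=observe();print(s["contact_force"]@d)
go()
tab("w16",.009)
for _ in range(4): grab_frame("side");s=observe();print(np.round(s["contact_force"],2),np.round(s["contact_force"]@d,2))
```

```text
3.529509441082198
t 19.5 grasp [0.5901 0.1746 0.0878] lat/along [0.4502 0.4195] tilt 31.37 F [1.29 3.3  0.02] w 0.221
tab n 567 lean -27.0 grip along 0.4197 lat 0.4523 nose-NA 0.0256
[1.05 3.3  1.08] 3.42
[1.15 3.14 1.08] 3.32
[0.24 2.19 0.9 ] 2.07
[0.92 2.58 1.51] 2.72
```

Run:
```python
from h import *
g0=dict(np.load("pics/side0.npz"));P0=cloud(g0);A0=P0@d-NA;L0=P0@-n-NL;H0=P0[...,2]
dark=(g0["image"].max(2)<60)&(abs(A0)<.025)&(abs(L0)<.06)&(H0>.045)&(H0<.09)
print("roller px",dark.sum(),np.argwhere(dark).min(0),np.argwhere(dark).max(0),"lat",np.percentile(L0[dark],[2,98]))
core=cv2.erode(dark.astype(np.uint8),np.ones((3,3)))>0
def edge(g):
    # subpixel vertical centroid of dark band per column
    y=g["image"].astype(float).mean(2);y0,x0=np.argwhere(dark).min(0);y1,x1=np.argwhere(dark).max(0)
    w=np.clip(100-y[y0-5:y1+6,x0+4:x1-3],0,None);return w
for f in("side0","sd5","sd6","sd15"):
    g=dict(np.load(f"pics/{f}.npz"));z=g["range_z"]
    print(f,"dz mm",np.round(1000*np.mean((g0["range_z"]-z)[core]),3),"sd",np.round(1000*np.std((g0["range_z"]-z)[core])/np.sqrt(core.sum()),3),core.sum())
    y=g["image"].astype(np.float32).mean(2);y0,x0=np.argwhere(dark).min(0);y1,x1=np.argwhere(dark).max(0)
    s=cv2.phaseCorrelate(g0["image"].astype(np.float32).mean(2)[y0-6:y1+6,x0-4:x1+4].copy(),y[y0-6:y1+6,x0-4:x1+4].copy(),None);print("  phase shift roller",np.round(s,3))
g=shot("side","sd17");print("sd17",1000*np.mean((g0["range_z"]-g["range_z"])[core]))
a=cv2.imread("pics/side0.png")[225:275,170:235];b=cv2.imread("pics/sd17.png")[225:275,170:235]
cv2.imwrite("pics/m17.png",cv2.resize(np.hstack([a,b]),None,fx=6,fy=6,interpolation=cv2.INTER_CUBIC))
```

```text
roller px 301 [236 189] [258 214] lat [-0.03551649  0.04683006]
side0 dz mm 0.0 sd 0.0 208Traceback (most recent call last):
  File "<stdin>", line 14, in <module>
    return _wrapfunc(a, 'round', decimals=decimals, out=out)
    return _wrapit(obj, method, *args, **kwds)
    conv = _array_converter(obj)
ValueError: setting an array element with a sequence. The requested array has an inhomogeneous shape after 1 dimensions. The detected shape was (2,) + inhomogeneous part.
```

```bash
cat > roll.py <<'E'
from h import *
g0=dict(np.load("pics/side0.npz"));P0=cloud(g0);A0=P0@d-NA;L0=P0@-n-NL;H0=P0[...,2]
dark=(g0["image"].max(2)<60)&(abs(A0)<.025)&(abs(L0)<.06)&(H0>.045)&(H0<.09)
core=cv2.erode(dark.astype(np.uint8),np.ones((3,3)))>0
(y0,x0),(y1,x1)=np.argwhere(dark).min(0),np.argwhere(dark).max(0)
gray=lambda g:g["image"].astype(np.float32).mean(2)
def report(fs):
    for f in fs:
        g=dict(np.load(f"pics/{f}.npz"));P=cloud(g)
        e=(g0["range_z"]-g["range_z"])[core]*1000
        s=[cv2.phaseCorrelate(gray(g0)[y0-6:y1+6,x0-4:x1+4].copy(),gray(g)[y0-6:y1+6,x0-4:x1+4].copy())[0]]
        # top/bottom boundary of dark band (threshold crossing, subpixel) at mean columns
        bd=[]
        for x in range(x0+6,x1-4):
            c=gray(g)[y0-8:y1+9,x];m=np.where(c<60)[0]
            if len(m): bd.append((c<60).sum()*0+m.mean())
        H=P[...,2];A=P@d-NA;L=P@-n-NL
        r=(g["image"].max(2)<60)&(abs(A)<.03)&(abs(L)<.045)&(H>.045)&(H<.1)
        print(f,"depth nearer mm",np.round(e.mean(),2),"+-",np.round(e.std()/len(e)**.5,2),"phase",np.round(s,2),"band row",np.round(np.mean(bd)+y0-8,2),"roller z pct 5/50/95",np.round(np.percentile(H[r],[5,50,95])*1000,1))
E
python3 - <<'E'
from roll import *
shot("side","sd17");report(["side0","sd5","sd6","sd15","sd17"])
E
```

```text
side0 depth nearer mm 0.0 +- 0.0 phase [[0. 0.]] band row 242.49 roller z pct 5/50/95 [60.8 72.8 79.8]
sd5 depth nearer mm -0.08 +- 0.15 phase [[-0.   -0.02]] band row 242.52 roller z pct 5/50/95 [60.9 73.1 79.8]
sd6 depth nearer mm 4.15 +- 4.21 phase [[-0.01 -0.05]] band row 242.58 roller z pct 5/50/95 [60.3 72.7 79.9]
sd15 depth nearer mm 4.3 +- 4.33 phase [[-0.05 -0.07]] band row 242.6 roller z pct 5/50/95 [60.6 72.6 79.6]
sd17 depth nearer mm 8.65 +- 6.1 phase [[0.   0.02]] band row 242.49 roller z pct 5/50/95 [60.5 73.1 79.6]
```

{"fn": "move_arm", "kwargs": {
  "commands": [
    [0,0,0,-0.2,0,-0.15,1],
    [0,0,0,-0.4,0,-0.3,1],
    [0,0,0,-0.6,0,-0.45,1],
    [0,0,0,-0.8,0,-0.55,1],
    [0,0,0,-1,0,-0.7,1]
  ]
}}

```text
t: 20.3
eef_pos: [0.5887, 0.1717, 0.072]
ee_rot: [0.82, 0.504, 0.229, -0.142]
contact_force: [-0.0, 0.2, -0.0]
gripper_width: 0.222
```

Run:
```python
from roll import *
s=observe();print(s["contact_force"]@d);go()
for _ in range(4): shot("side","sd18");s=observe();print(np.round(s["contact_force"],2),np.round(s["contact_force"]@d,2))
report(["sd18"])
```

```text
0.20079091958871825
t 20.3 grasp [0.5843 0.1628 0.0882] lat/along [0.4503 0.4064] tilt 31.32 F [-0.03  0.24 -0.03] w 0.222
[-0.78 -0.02 -0.64] -0.36
[-0.09  0.04  0.08] -0.01
[-0.1   0.53 -1.77] 0.43
[ 0.33 -0.3  -0.89] -0.12
sd18 depth nearer mm -0.19 +- 0.15 phase [[-0.04  0.01]] band row 242.53 roller z pct 5/50/95 [60.5 72.8 79.9]
```

Drag is only 0.2 N and the roller has not risen, so leaf9 is loose. I'll draw it out and return it.

{"fn": "move_arm", "kwargs": {
  "commands": [
    [0,0,0,-2.2,0,-1.4,1],
    [0,0,0,-4.8,0,-3,1],
    [0,0,0,-7.4,0,-4.6,1],
    [0,0,0,-10,0,-6.2,1],
    [0,0,0,-12.4,0,-7.6,1]
  ]
}}

```text
t: 21.0
eef_pos: [0.5229, 0.0411, 0.0726]
ee_rot: [0.82, 0.505, 0.23, -0.142]
contact_force: [0.6, -0.6, -1.0]
gripper_width: 0.22
```

{"fn": "move_arm", "kwargs": {
  "commands": [
    [0,0,0,2.1,0,-3.4,1],
    [0,0,0,1,0.9,-6.4,1],
    [0,0,0,-2.4,2.6,-8.5,1],
    [0,0,0,-5.8,4.3,-10.5,1],
    [0,0,0,-9.1,5.9,-12.6,1]
  ]
}}

```text
t: 21.5
eef_pos: [0.5115, -0.1141, 0.1329]
ee_rot: [0.82, 0.505, 0.23, -0.142]
contact_force: [0.5, -0.9, -0.2]
gripper_width: 0.212
```

{"fn": "move_arm", "kwargs": {
  "commands": [
    [0,0,0,-3.4,1.7,-2.05,1],
    [0,0,0,-4.7,1.7,0.1,1],
    [0,0,0,-6,1.7,2.2,1],
    [0,0,0,-6,1.7,2.2,1],
    [0,0,0,-6,1.7,2.2,1]
  ]
}}

```text
t: 22.0
eef_pos: [0.509, -0.1547, 0.0831]
ee_rot: [0.82, 0.505, 0.23, -0.143]
contact_force: [0.1, 0.8, -1.5]
gripper_width: 0.219
```

Run:
```python
from h import *
go(LEAF[9]+Z*.002)
```

```text
t 22.0 grasp [ 0.5046 -0.1635  0.0993] lat/along [0.5246 0.0788] tilt 31.4 F [ 0.1   0.78 -1.54] w 0.219
shift [-2.64  0.06  4.17]
```

{"fn": "move_arm", "kwargs": {
  "commands": [
    [0,0,0,-0.9,0.1,1.4,1],
    [0,0,0,-1.8,0.1,2.8,1],
    [0,0,0,-2.6,0.1,4.1,1],
    [0,0,0,-2.6,0.1,4.1,1],
    [0,0,0,-2.6,0.1,4.1,-0.1]
  ]
}}

```text
t: 22.5
eef_pos: [0.5103, -0.1562, 0.0356]
ee_rot: [0.82, 0.505, 0.23, -0.142]
contact_force: [-0.3, 0.0, 1.1]
gripper_width: 0.379
```

{"fn": "move_arm", "kwargs": {
  "commands": [
    [0,0,0,0,0,0,-0.1],
    [0,0,0,0,0,0,-0.1],
    [0,0,0,0,0,0,-0.1],
    [0,0,0,0,0,-3,-0.1],
    [0,0,0,0,0,-6.5,-0.1]
  ]
}}

```text
t: 23.0
eef_pos: [0.4936, -0.1857, 0.0901]
ee_rot: [0.819, 0.505, 0.229, -0.144]
contact_force: [0.3, 0.1, -0.0]
gripper_width: 0.553
```

```bash
cat >> h.py <<'E'
def tray(f):
    g,A,L,H=blade(f);im=g["image"].astype(int)
    for lat in(.466,.525,.591,.657):
        q=(abs(L-lat)<.018)&(H>.006)&(H<.022)&(A>.1)&(A<.24)&(abs(im[...,1]-im[...,0])<25)&(im[...,0]>90)
        t=(abs(L-lat)<.025)&(H>.045)&(H<.072)&(A>.03)&(A<.12)&(im[...,0]>90)
        print(lat,"nose",np.round(np.percentile(A[q],99.5),4),"lat",np.round(np.median(L[q]),4),"top z",np.round(np.percentile(H[q],[10,50,90]),4),"tab",np.round([np.median(x[t]) for x in(A,L,H)],4))
E
python3 - <<'E'
from h import *
tray("w20")
rel(LEAF[12]-.06*TZ+.02*Z)
E
```

```text
0.466 nose 0.1969 lat 0.4653 top z [0.0156 0.0166 0.0175] tab [0.0727 0.4662 0.0651]
0.525 nose 0.1957 lat 0.5323 top z [0.0099 0.0107 0.0116] tab [0.0709 0.5266 0.0656]
0.591 nose 0.2015 lat 0.5903 top z [0.0128 0.0137 0.0147] tab [0.0767 0.5905 0.0655]
0.657 nose 0.1994 lat 0.6571 top z [0.0069 0.0077 0.0087] tab [0.0741 0.6593 0.0655]
t 23.05 tcp [ 0.4949 -0.1905  0.094 ] F [ 0.5  -3.42  3.55] w 0.551
turn [ 0.31 -4.24 -0.29]
shift [ 1.44  6.2  -0.34] grasp-> [ 0.551 -0.217  0.121]
grasp now [ 0.4904 -0.1993  0.1103]
```

{"fn": "move_arm", "kwargs": {
  "commands": [
    [0,-1,0,0.6,1,-1,-0.1],
    [0,-2,0,1.2,4,-1.2,-0.1],
    [0,-4.2,0,1.4,6.2,-0.8,-0.1],
    [0,-4.2,0,1.4,6.2,-0.3,-0.1],
    [0,-4.2,0,1.4,6.2,-0.3,-0.1]
  ],
  "squeeze": 55
}}

```text
t: 23.55
eef_pos: [0.5541, -0.204, 0.0991]
ee_rot: [0.827, 0.51, 0.199, -0.125]
contact_force: [-1.0, 0.3, -0.5]
gripper_width: 0.548
```

Run:
```python
from h import *
go(at(.590,.0795,.048))
```

```text
t 23.55 grasp [ 0.5502 -0.2117  0.116 ] lat/along [0.5869 0.056 ] tilt 27.18 F [-1.01  0.25 -0.45] w 0.548
shift [-1.02  0.32  7.12]
```

{"fn": "move_arm", "kwargs": {
  "commands": [
    [0,0,0,-0.6,0.2,2.5,-0.1],
    [0,0,0,-1,0.3,5,-0.1],
    [0,0,0,-1,0.3,7.1,-0.1],
    [0,0,0,-1,0.3,7.1,-0.1],
    [0,0,0,-1,0.3,7.1,1]
  ]
}}

```text
t: 24.05
eef_pos: [0.5666, -0.1858, 0.0318]
ee_rot: [0.828, 0.509, 0.199, -0.124]
contact_force: [0.4, -0.0, 0.6]
gripper_width: 0.396
```

{"fn": "move_arm", "kwargs": {
  "commands": [
    [0,0,0,0,0,0,1],
    [0,0,0,0,0,0,1],
    [0,0,0,0,0,0,1],
    [0,0,0,0,0,0,1],
    [0,0,0,0,0,0,1]
  ]
}}

```text
t: 24.55
eef_pos: [0.5689, -0.1884, 0.0342]
ee_rot: [0.828, 0.509, 0.2, -0.121]
contact_force: [-4.3, -3.9, 10.7]
gripper_width: 0.005
```

Run:
```python
from h import *
go(at(.590,.0795,.048))
```

```text
t 24.55 grasp [ 0.5649 -0.1961  0.0511] lat/along [0.5931 0.0766] tilt 27.07 F [-4.34 -3.94 10.71] w 0.005
shift [ 0.12 -0.31  0.41]
```

The fingers shut empty again at 55 N, while 40 N has always held. I'll open, back off and check where leaf12 is.

{"fn": "move_arm", "kwargs": {
  "commands": [
    [0,0,0,0,0,0,-0.1],
    [0,0,0,0,0,0,-0.1],
    [0,0,0,0,0,0,-0.1],
    [0,0,0,0,0,-2,-0.1],
    [0,0,0,0,0,-4,-0.1]
  ],
  "squeeze": 40
}}

```text
t: 25.05
eef_pos: [0.5588, -0.2019, 0.0679]
ee_rot: [0.828, 0.51, 0.199, -0.124]
contact_force: [0.3, -0.1, 0.7]
gripper_width: 0.549
```

{"fn": "move_arm", "kwargs": {
  "commands": [
    [0,0,0,0,0,-2,-0.1],
    [0,0,0,0,0,-2,-0.1],
    [0,0,0,0,0,-2,-0.1],
    [0,0,0,0,0,-2,-0.1],
    [0,0,0,0,0,-2,-0.1]
  ]
}}

```text
t: 25.55
eef_pos: [0.555, -0.2094, 0.0844]
ee_rot: [0.828, 0.51, 0.199, -0.125]
contact_force: [0.2, 0.1, 0.6]
gripper_width: 0.551
```

Run:
```python
from h import *
tray("w22");go()
g=dict(np.load("pics/w22.npz"));P=cloud(g);A=P@d;L=P@-n;H=P[...,2]
for v in range(150,250,7): print(v,[tuple(np.round([A[v,u],L[v,u],H[v,u]],3)) for u in(246,256,266)])
```

```text
0.466 nose 0.1976 lat 0.467 top z [0.0125 0.0165 0.0175] tab [0.074  0.4679 0.064 ]
0.525 nose 0.1961 lat 0.5325 top z [0.0098 0.0107 0.0116] tab [0.0727 0.5282 0.0647]
0.591 nose 0.2024 lat 0.5904 top z [0.0129 0.0138 0.0147] tab [0.078  0.5913 0.0654]
0.657 nose 0.1994 lat 0.6574 top z [0.0069 0.0078 0.0088] tab [0.0753 0.6594 0.0653]
t 25.6 grasp [ 0.5512 -0.2172  0.1014] lat/along [0.5902 0.0515] tilt 27.18 F [0.02 0.75 0.2 ] w 0.548
150 [(np.float64(0.137), np.float64(0.582), np.float64(0.013)), (np.float64(0.137), np.float64(0.592), np.float64(0.014)), (np.float64(0.141), np.float64(0.603), np.float64(0.002))]
157 [(np.float64(0.129), np.float64(0.582), np.float64(0.014)), (np.float64(0.129), np.float64(0.592), np.float64(0.014)), (np.float64(0.133), np.float64(0.603), np.float64(0.002))]
164 [(np.float64(0.122), np.float64(0.582), np.float64(0.013)), (np.float64(0.122), np.float64(0.592), np.float64(0.014)), (np.float64(0.125), np.float64(0.603), np.float64(0.001))]
171 [(np.float64(0.114), np.float64(0.582), np.float64(0.014)), (np.float64(0.114), np.float64(0.592), np.float6
[... 1360 characters left out ...]
), np.float64(0.582), np.float64(0.0)), (np.float64(0.058), np.float64(0.592), np.float64(0.002)), (np.float64(0.058), np.float64(0.602), np.float64(0.002))]
234 [(np.float64(0.051), np.float64(0.582), np.float64(0.02)), (np.float64(0.051), np.float64(0.592), np.float64(0.02)), (np.float64(0.051), np.float64(0.602), np.float64(0.02))]
241 [(np.float64(0.044), np.float64(0.582), np.float64(0.001)), (np.float64(0.044), np.float64(0.592), np.float64(-0.0)), (np.float64(0.044), np.float64(0.601), np.float64(0.021))]
248 [(np.float64(0.036), np.float64(0.582), np.float64(-0.001)), (np.float64(0.036), np.float64(0.592), np.float64(-0.001)), (np.float64(0.036), np.float64(0.602), np.float64(-0.0))]
```

View pics/w22.png

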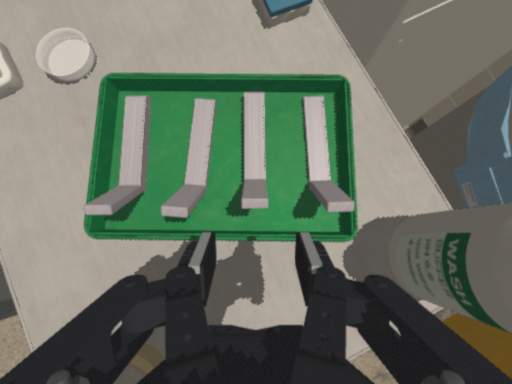

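Leaf12 is untouched at (255,150). Its tab face shows my grip was about 5 mm too far back on the pads, so I'll take it 5 mm farther forward at 40 N.

Run:
```python
from h import *
go(at(.5915,.0830,.048))
```

```text
t 25.6 grasp [ 0.5512 -0.2172  0.1014] lat/along [0.5902 0.0515] tilt 27.18 F [0.02 0.75 0.2 ] w 0.548
shift [0.36 0.14 6.19]
```

{"fn": "move_arm", "kwargs": {
  "commands": [
    [0,0,0,0.4,0.1,2.5,-0.1],
    [0,0,0,0.4,0.1,4.5,-0.1],
    [0,0,0,0.4,0.1,6.2,-0.1],
    [0,0,0,0.4,0.1,6.2,-0.1],
    [0,0,0,0.4,0.1,6.2,0.3]
  ],
  "squeeze": 40
}}

```text
t: 26.1
eef_pos: [0.5704, -0.1818, 0.0317]
ee_rot: [0.828, 0.51, 0.199, -0.124]
contact_force: [0.8, 0.1, 0.8]
gripper_width: 0.394
```

{"fn": "move_arm", "kwargs": {
  "commands": [
    [0,0,0,0,0,0,0.5],
    [0,0,0,0,0,0,0.7],
    [0,0,0,0,0,0,1],
    [0,0,0,0,0,0,1],
    [0,0,0,0,0,0,1]
  ]
}}

```text
t: 26.6
eef_pos: [0.5707, -0.1828, 0.0323]
ee_rot: [0.828, 0.509, 0.2, -0.123]
contact_force: [-2.9, -2.8, 5.7]
gripper_width: 0.222
```

Run:
```python
from h import *
go(at(.5915,.083,.048))
```

```text
t 26.6 grasp [ 0.5668 -0.1906  0.0492] lat/along [0.5923 0.0823] tilt 27.12 F [-2.94 -2.78  5.74] w 0.222
shift [ 0.   -0.08  0.14]
```

{"fn": "move_arm", "kwargs": {
  "commands": [
    [0,0,0,0,0,0,1],
    [0,0,0,0.5,0,-1,1],
    [0,0,0,1.4,0,-2.7,1],
    [0,0,0,2.5,0,-5,1],
    [0,0,0,3.6,0,-7.1,1]
  ]
}}

```text
t: 27.1
eef_pos: [0.5702, -0.1822, 0.1127]
ee_rot: [0.828, 0.51, 0.199, -0.124]
contact_force: [-0.2, -0.5, -1.0]
gripper_width: 0.222
```

Run:
```python
from h import *
go(press(-.15,.06),press(-.15,.03))
g,A,L,H=blade("w24")
q=(H>.045)&(A>.1)&(A<.25)&(abs(L-.5915)<.03)&(H<.12)
f=np.polyfit(A[q],H[q],1);f2=np.polyfit(A[q],L[q],1);print(q.sum(),np.degrees(np.arctan([f[0],f2[0]])),np.percentile(A[q],99.5),np.median(H[q]))
```

```text
t 27.1 grasp [ 0.5663 -0.1899  0.1296] lat/along [0.5916 0.0827] tilt 27.16 F [-0.19 -0.5  -0.99] w 0.222
shift [ 15.04 -14.43   5.91]
shift [ 13.67 -14.42   8.58]
2596 [-6.65805963 -0.27425834] 0.195832902779439 0.08621162533504803
```

{"fn": "move_arm", "kwargs": {
  "commands": [
    [0,1.4,0,2,-2,0.8,1],
    [0,2.8,0,5.2,-5,2,1],
    [0,4.2,0,8.6,-8.2,3.4,1],
    [0,5.6,0,12,-11.4,4.7,1],
    [0,7,0,15,-14.4,5.9,1]
  ]
}}

```text
t: 27.65
eef_pos: [0.513, 0.0278, 0.1282]
ee_rot: [0.814, 0.502, 0.25, -0.155]
contact_force: [0.8, 0.1, -1.4]
gripper_width: 0.218
```

{"fn": "move_arm", "kwargs": {
  "commands": [
    [0,0,0,0,0,0,1],
    [0,0,0,0,0,0,1],
    [0,0,0,-0.3,0,0.4,1],
    [0,0,0,-0.3,0,0.4,1],
    [0,0,0,-0.3,0,0.4,1]
  ]
}}

```text
t: 28.15
eef_pos: [0.5143, 0.0245, 0.1223]
ee_rot: [0.814, 0.5, 0.25, -0.155]
contact_force: [-0.5, -0.1, -1.1]
gripper_width: 0.222
```

Run:
```python
from h import *
go(press(-.15,.02),press(-.09,.02))
g,A,L,H=blade("w25")
q=(H>.05)&(A>.26)&(A<.40)&(abs(L-.448)<.03)&(H<.13)
k,l,s,c=cv2.connectedComponentsWithStats(q.astype(np.uint8));q=l==1+np.argmax(s[1:,4])
q2=q&(A>.30)
f=np.polyfit(A[q2],H[q2],1);f2=np.polyfit(A[q2],L[q2],1);print(q.sum(),np.degrees(np.arctan([f[0],f2[0]])),np.percentile(A[q],99.5),np.polyval(f,[.3,.36]))
```

```text
t 28.15 grasp [0.5095 0.015  0.138 ] lat/along [0.4493 0.2407] tilt 34.16 F [-0.45 -0.06 -1.11] w 0.222
shift [-1.52 -0.13  2.84]
shift [ 3.44 -0.16  6.21]
2604 [-0.74005476 -0.40395844] 0.35842616202604344 [0.1013012  0.10052617]
```

{"fn": "move_arm", "kwargs": {
  "commands": [
    [0,0,0,-1,0,1.6,1],
    [0,0,0,-2.1,0,3.1,1],
    [0,0.7,0,0,-0.1,4.6,1],
    [0,0.7,0,2.2,-0.1,6.1,1],
    [0,0.7,0,4.2,-0.1,7.5,1]
  ]
}}

```text
t: 28.7
eef_pos: [0.5483, 0.0949, 0.0839]
ee_rot: [0.813, 0.499, 0.255, -0.158]
contact_force: [0.6, -0.1, -1.4]
gripper_width: 0.224
```

Run:
```python
from h import *
grab_frame("scene")
go();leaf("w26",lo=.047,hi=.072,a0=.35);go()
```

```text
t 28.75 grasp [0.5447 0.0895 0.101 ] lat/along [0.4475 0.3231] tilt 35.05 F [1.88 3.61 1.64] w 0.223
blade n 2434 nose 0.4409 pitch 1.01 yaw -0.48 lat at nose 0.4457 top z nose/-.08 [0.0668 0.0654]
t 28.8 grasp [0.5437 0.088  0.1006] lat/along [0.4473 0.3214] tilt 34.98 F [ 0.63  0.81 -1.21] w 0.223
```

{"fn": "move_arm", "kwargs": {
  "commands": [
    [0,0,0,-0.2,0,0.3,1],
    [0,0,0,-0.4,0,0.6,1],
    [0,0,0,-0.6,0,0.8,1],
    [0,0,0,-0.6,0,0.9,1],
    [0,0,0,-0.6,0,0.9,1]
  ]
}}

```text
t: 29.3
eef_pos: [0.5476, 0.0941, 0.073]
ee_rot: [0.813, 0.5, 0.254, -0.158]
contact_force: [0.0, 0.1, -1.0]
gripper_width: 0.223
```

Run:
```python
from h import *
go();leaf("w27",lo=.045,hi=.072,a0=.35)
```

```text
t 29.3 grasp [0.5427 0.0844 0.0886] lat/along [0.448  0.3177] tilt 34.85 F [ 0.02  0.06 -0.97] w 0.223
blade n 2197 nose 0.4347 pitch -0.08 yaw -0.54 lat at nose 0.4464 top z nose/-.08 [0.052  0.0522]
```

{"fn": "move_arm", "kwargs": {
  "commands": [
    [0,0,0,1.1,0,0.8,1],
    [0,0,0,2.4,0,1.7,1],
    [0,0,0,3.7,0,2.6,1],
    [0,0,0,4.9,0,3.4,1],
    [0,0,0,5.7,0,4,1]
  ]
}}

```text
t: 29.85
eef_pos: [0.5794, 0.1578, 0.0734]
ee_rot: [0.812, 0.5, 0.255, -0.158]
contact_force: [0.6, 0.5, -0.0]
gripper_width: 0.223
```

Run:
```python
from h import *
tab("w28",.012);go()
```

```text
tab n 425 lean -26.7 grip along 0.3882 lat 0.4483 nose-NA -0.0059
t 29.9 grasp [0.5749 0.1495 0.0894] lat/along [0.4478 0.3903] tilt 34.94 F [1.33 2.85 0.13] w 0.222
```

{"fn": "move_arm", "kwargs": {
  "commands": [
    [0,0,0,0.6,0,0.4,1],
    [0,0,0,1.2,0,0.85,1],
    [0,0,0,1.8,0,1.3,1],
    [0,0,0,2.4,0,1.7,1],
    [0,0,0,3,0,2.1,1]
  ]
}}

```text
t: 30.4
eef_pos: [0.5951, 0.1853, 0.0723]
ee_rot: [0.814, 0.499, 0.253, -0.156]
contact_force: [-9.7, -17.1, 14.1]
gripper_width: 0.224
```

Run:
```python
from roll import *
go();tab("w29",.012);behind("sd29");report(["sd29"]);go()
```

```text
t 30.4 grasp [0.5902 0.1757 0.0879] lat/along [0.4498 0.4206] tilt 34.62 F [ -9.72 -17.08  14.1 ] w 0.224
tab n 449 lean -26.7 grip along 0.4192 lat 0.4505 nose-NA 0.0251
behind: n 75 A max 0.0279 lat [-0.015  0.005] top z 0.0488
roller rise est mm (dz median) 0.58 413
sd29 depth nearer mm 5.77 +- 4.36 phase [[ 0.03 -0.25]] band row 241.94 roller z pct 5/50/95 [62.9 75.2 81.8]
t 30.5 grasp [0.5902 0.1773 0.0881] lat/along [0.4491 0.422 ] tilt 34.69 F [-5.51 -9.3   7.33] w 0.22
```

The roller has risen about 2 mm and the push took about 20 N, so leaf12 is gripped with its nose about 26 mm out. I'll let go and withdraw.

{"fn": "move_arm", "kwargs": {
  "commands": [
    [0,0,0,0,0,0,1],
    [0,0,0,0,0,0,1],
    [0,0,0,0,0,0,-0.1],
    [0,0,0,0,0,0,-0.1],
    [0,0,0,0,0,0,-0.1]
  ]
}}

```text
t: 31.0
eef_pos: [0.5956, 0.1895, 0.073]
ee_rot: [0.813, 0.5, 0.255, -0.158]
contact_force: [-0.3, -0.5, 0.5]
gripper_width: 0.552
```

{"fn": "move_arm", "kwargs": {
  "commands": [
    [0,0,0,0,0,0,-0.1],
    [0,0,0,0,0,-1,-0.1],
    [0,0,0,0,0,-3,-0.1],
    [0,0,0,-1,0,-6,-0.1],
    [0,0,0,-2,0,-9,-0.1]
  ]
}}

```text
t: 31.5
eef_pos: [0.5643, 0.1287, 0.1364]
ee_rot: [0.812, 0.501, 0.254, -0.158]
contact_force: [-0.5, -0.8, 0.5]
gripper_width: 0.551
```

{"fn": "move_arm", "kwargs": {
  "commands": [
    [0,0,0,-1,0,-2,-0.1],
    [0,0,0,-2,0,-4,-0.1],
    [0,0,0,-2,0,-4,-0.1],
    [0,0,0,-2,0,-4,-0.1],
    [0,0,0,-2,0,-4,-0.1]
  ]
}}

```text
t: 32.0
eef_pos: [0.5473, 0.0946, 0.1568]
ee_rot: [0.812, 0.5, 0.255, -0.158]
contact_force: [-1.0, 0.1, 0.2]
gripper_width: 0.553
```

Run:
```python
from roll import *
go();tab("w30",.012);leaf("w30",lo=.047,hi=.056,new=False,a0=.40);behind("sd30");report(["sd30"])
g=shot("scene","s30")
a=cv2.imread("pics/s30.png")[110:300,100:400];b=cv2.imread("pics/w30.png")
cv2.imwrite("pics/m30.png",np.hstack([cv2.resize(a,(400,300)),cv2.resize(b,(400,300))]))
```

```text
t 32.0 grasp [0.5425 0.0849 0.1724] lat/along [0.4476 0.318 ] tilt 34.87 F [-0.95  0.08  0.23] w 0.553Traceback (most recent call last):
  File "<stdin>", line 2, in <module>
  File "h.py", line 61, in tab
    k,l,s,c=cv2.connectedComponentsWithStats(q.astype(np.uint8));q=l==1+np.argmax(s[1:,4])
                                                                        ~~~~~~~~~^^^^^^^^^
    return _wrapfunc(a, 'argmax', axis=axis, out=out, **kwds)
    return bound(*args, **kwds)
ValueError: attempt to get argmax of an empty sequence
```

Run:
```python
from roll import *
try: behind("sd30");report(["sd30"])
except Exception as e: print(e)
g=shot("scene","s30")
a=cv2.imread("pics/s30.png")[110:300,100:400];b=cv2.imread("pics/w30.png")
cv2.imwrite("pics/m30.png",np.hstack([cv2.resize(a,(400,300)),cv2.resize(b,(400,300))]))
```

```text
behind: n 75 A max 0.0277 lat [-0.016  0.006] top z 0.0487
roller rise est mm (dz median) 0.55 418
sd30 depth nearer mm 5.71 +- 4.28 phase [[ 0.02 -0.23]] band row 241.9 roller z pct 5/50/95 [62.3 75.3 81.6]
```

View pics/m30.png

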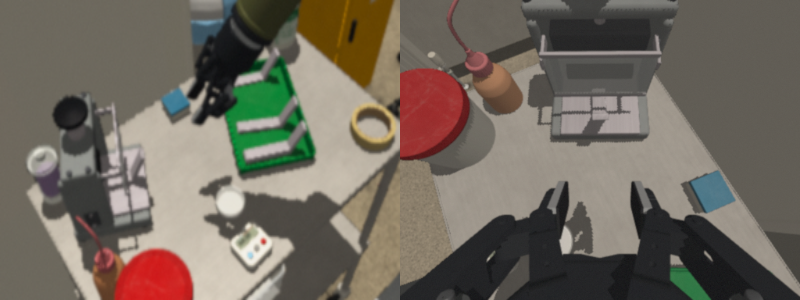

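The last view shows leaf12 in the press with its tab clear of the hand, the other three in the tray and the bystanders in place. The roller is still raised 2 mm and the nose is about 25–28 mm out. Handing in.

Run:
```python
from h import *
g=dict(np.load("pics/s30.npz"));P=cloud(g);A=P@d;L=P@-n;H=P[...,2];im=g["image"].astype(int)
for lat in(.466,.525,.657):
    q=(abs(L-lat)<.012)&(A>.11)&(A<.21)&(H<.03)&(abs(im[...,1]-im[...,0])<25)&(im[...,0]>110);print(lat,q.sum(),np.round(np.percentile(H[q],[10,50,90]),4) if q.sum() else "")
print(close_job())
```

```text
0.466 168 [0.0155 0.0181 0.0199]
0.525 149 [0.0092 0.0121 0.0142]
0.657 101 [0.0059 0.0088 0.0112]
the job is handed in; nothing more can be done
None
```

The 12 mm leaf is the first one the roller grips, and I left it in the press as the reading. The 6 and 9 mm leaves were tried first and laid back on the tray; the 15 mm leaf was never moved. The job was handed in at about 32 s of the 72 s allowed.

**Last checks**
- **6 mm leaf:** it went about 26–30 mm past the axis with no roller movement.
- **9 mm leaf:** it sat 31 mm past the axis with no roller rise. The first draw after regripping read an unclear 3.5 N. A second draw, with the hand lifted slightly, read 0.2 N, so I judged it loose.
- **12 mm leaf:** it took about 20 N to push in, and the roller rose about 2 mm and stayed up after I let go. The nose stands 25–28 mm past the axis. I took the roller rise as proof of grip and did not do a draw test.
- **Tray and bystanders:** the other three leaves lie flat on the tray, and no bystander looked moved in the last picture.

**What went wrong on the way**
- Two grasps, at 90 N and 55 N, shut empty, and I retook them at 40 N.
- The 9 mm leaf tipped nose-down in the grip, probably from hitting the bed's front edge. I straightened and regripped it on the bed.
- My last fit of the 12 mm leaf's tab found no pixels because the tab was in shadow. Its final position therefore rests on the side view and the fit made just before I let go.

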